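# Ease a press-fit clock back off evenly with a wedge

## Task

The back cover of the desk clock in the red holder is a tight press fit: take the square-handled wedge from the tool rack and push it down into the two thumb notches at the ends of the top seam by turns, only part-way at first, so that neither end of the cover ever gets more than 5 mm ahead of the other, until both ends stand open by 5 mm or more, even to within 3 mm. Nothing but the wedge may touch the cover. Then hang the wedge back in the rack in the place it came from, upright, let go of it, and leave the other tools, the tray and the jar where they are.

Things in the scene. Friction and masses are not known exactly. Their poses are not given: they have to be found in the camera images.
- wedge_mid (a point): Centre of the wooden handle of the wedge (loose hand tool, about 0.12 kg, hanging upright in the rack). Handle: the only square one, 22 x 22 mm, 60 mm tall, from 30 mm below to 30 mm above this point. Under it a steel flange 40 mm (tool x) x 24 mm (tool y) x 8 mm, its underside 38 mm below this point. Tool z is up; in the rack the tool's axes are parallel to the rack's.
- wedge_tip (a point): Tip of the wedge's blade, 70 mm straight below wedge_mid. The steel blade reaches 32 mm up from here to the flange; it is 14 mm wide along the tool's y and tapers symmetrically in thickness (along the tool's x) from 12 mm at the flange to 1.6 mm at the tip.
- clock: Desk clock in a red holder, fixed to the bench. Origin on the bench, in the rear face of the case, mid-width; x points out of the dial, away from the cover; y to the left seen from behind; z up. Case 116 mm wide (y), x = 0 to 50 mm, flat top 100 mm above the bench. Holder base 160 mm wide, x -53 to 77 mm, 18 mm high; jaws 63 mm high beside the case.
- notch_left (a point): Top of the left thumb notch: fixed to the clock at x -1.5, y +46 mm, 100 mm above the bench, level with the flat tops of case and cover, mid-way in the 3 mm gap between case (x = 0, rigid) and closed cover (gives towards -x). The gap runs along y and 80 mm straight down. Both edges have 5 mm radius: it is narrowest from 5 mm below this point. Notch about 24 mm long in y.
- notch_right (a point): The same for the right thumb notch, at y = -46 mm of the clock. Either notch: with the wedge's tip 9 mm below the notch's top it begins to open that end; 20 mm below, the end is open by about 3.5 mm; pushed right down (32 mm) the flange rests on the flat tops beside the notch and the end is open by about 7.5 mm.
- left_opening (a joint): How far the left end of the cover is open: rad; times 92 mm gives the opening at the left notch (0.054 = 5 mm). Starts at 0 to 0.006; end stop at 0.109. Held by friction: about 4 N sideways at the notch moves it, and it stays where it is left. Pushing at one notch opens that end only.
- right_opening (a joint): The same for the right end of the cover, at the right notch.
- cover: Steel back cover of the clock, 116 mm wide, 80 mm high, 12 mm thick, on the clock's -x side; its axes are parallel to the clock's while both ends are equally open (it turns about z as one end gets ahead). A 52 mm long, 5 mm high lip at mid-width reaches over the top of the case, so the wedge can enter only at the notches.
- rack: Fixed tool rack: two aluminium rails along its y, 220 mm long, 17 mm apart, tops 60 mm above the bench; origin on the bench at the middle, z up. Three tools hang by their flanges between the rails: one at the middle and one 60 mm to either side along y. The wedge may be any of them. Handles reach up to 128 mm above the bench.
- punch_mid (a point): Bystander: a punch with a round bulged handle (24 mm across, 54 mm tall), hanging in the rack; this point is on its axis, 38 mm above the underside of its flange.
- scraper_mid (a point): Bystander: a scraper with a flat handle (10 x 26 mm, 48 mm tall), hanging in the rack; this point is on its axis, 38 mm above the underside of its flange.
- tray: Bystander: loose open wooden parts tray, 130 x 150 x 24 mm, origin under its middle.
- jar: Bystander: loose glass jar with a black lid, 60 mm across, 70 mm tall, origin under its middle.
- press: Fixed red case press, an obstacle: base 80 x 80 mm, 198 mm tall with its black hand wheel; origin under its middle.
Not all that is in view belongs to the job. What is shaped like the part that bears wedge_mid but yellow is not meant. Of the things that look like the clock, the smaller one is meant.

How it is judged (in metres and radians):
On the way, in this order (a step that is already met when the one before it is completed fails the run):
1. one end of the cover has been eased open by more than 1.4 mm (value of joint any of left_opening, right_opening above 0.015 rad), for 0.1 s.
2. the other end has been eased open by more than 1.4 mm too (value of joint each of left_opening, right_opening above 0.015 rad), for 0.1 s.
3. both ends stand open by at least 5 mm, even to within 3 mm (value of joint each of left_opening, right_opening above 0.0545 rad and angle between the x axis of cover and the x axis of clock, either way round below 0.033 rad), for 0.2 s.
At the end, for the whole second after the job is handed in: Both ends of the cover stand open by at least 5 mm, even to within 3 mm; the wedge hangs in the rack within 15 mm of where it was taken, upright within 0.15 rad, released and at rest (all of step 3 and distance of wedge_mid from where it was at the start of the episode below 0.015 m and angle between wedge_mid's own z axis and vertical below 0.15 rad and linear speed of wedge below 0.02 m/s); the robot touches nothing.
It fails at once if one end of the cover gets more than 5 mm ahead of the other (the cover cocks) (angle between the x axis of cover and the x axis of clock, either way round above 0.0545 rad).
It fails at once if the fingers or arm touch the cover (contact force between any of the fingers, the arm and cover above 0.5 N).
It fails at once if a bystander (punch, scraper, tray or jar) is moved by more than 20 mm (distance of any of punch_mid, scraper_mid, tray, jar from where it was at the start of the episode above 0.02 m).
It also fails if it takes over 67 s, if anything falls off the work surface, if the arm or the gripper's body presses on something with over 40 N, if the wrist force passes 120 N, or if a joint passes its speed limit or range.

## Robot

A 6-joint arm with a two-finger parallel gripper is mounted at the origin on the work surface. World frame = base frame: x ahead of the robot, y to its left, z up, the work surface at z = 0. Lengths are in mm, angles in rad, forces in N, time in s.
With the tool pointing down it reaches from about 275 to 750 mm from the base axis. Payload 10.2 kg.
Tool frame: the origin (TCP) lies at the very end of the fingers, on their centre line; the grasp point (between the pads) lies 19 mm behind it; z points along the fingers, y is the direction in which the jaws open and shut (so a half turn about z gives the same grasp; the last joint's range is limited). The gripper opens to 85 mm and grips with 20 to 120 N. Pads are 22 mm wide; open, the fingers measure 114 mm over their backs; the gripper's body (76 mm by 85 mm) begins 54 mm behind the grasp point. The pads swing forward as they close: fully open they stand 13 mm farther back than shut.
Start: joints at [1.061, 0.313, 1.498, -0, 1.331, -0.223], TCP at [148.527, 503.558, 231.294] pointing down, gripper open.
Joint ranges: [-2.94, 2.94], [-0.97, 2.17], [0.19, 2.56], [-1.23, 4.37], [0.02, 3.11], [-2.88, 2.88]. Speed limits (rad/s): [2.39, 2.39, 3.01, 3.14, 3.14, 3.14].

## Interface

Orientations are given as a unit quaternion [w, x, y, z].
In Python, from rig import readout, cams, finish_job gives the robot as it stands. The module is installed in compiled form; this text tells all that it offers.
- The arm moves only by the tool carry_out, never from a script. Its argument "steps" is one flat list of numbers, 7 for each row, row after row: the shift along the tool's x, y, z in cm, then the turn, a rotation vector about the tool's x, y, z in units of 5 degrees (1.0 is 5 degrees), then the opening, from -1 (shut) to 1 (fully open), so that 0 is half open. In form: [x, y, z, ax, ay, az, hand, x, y, z, ax, ay, az, hand, ...]. A call has 1 to 20 rows; each row shifts and turns the commanded pose from where the row before left it, along the tool's axes as they then stand; what a row does not reach is not made up. A row lasts 1/12 s, in which the tool goes at most 41.7 mm and 7.16 degrees, less where a joint would pass 70% of its speed; a pose out of reach is approached as far as the arm can. A call with a gripper value outside its range is refused whole. The fingers move at their own pace and stop on an object; "grip_force" is the grip in N (left out, the last holds). Time passes only in rows, so rows that do not move let the fingers close. It gives the time, the measured TCP pose, the force and the opening at its end, in the units of the state.
- readout.sense(): the state, without advancing time (a new reading comes with each control period).
- cams.capture(name): name is "scene" or "top"; returns the picture (384x512x3 uint8, red, green, blue); there is no depth.
- cams.calibration(name): a dict with "fx", "fy", "cx", "cy" (pixels), "k1" (the pictures are not rectified: a ray, as slopes to the right and down, at radius r is drawn at 1 + k1 r^2 times it, then the intrinsics apply), "R" (3x3) and "t" (3): a world point X has camera coordinates R X + t. Camera axes: x right, y down, z forward; pixel columns grow to the right and rows downward; lengths in mm; the calibration is good to about 2 mm. A picture is of the moment at which its call begins. calibration takes no time and is no camera call.
- finish_job(): hands the job in, once; it reports no verdict.
The state is a dict: "time_s": time; "joints": joint angles; "dq": joint speeds; "tau": joint torques, N m; "eef_pos": TCP position; "ee_rot": TCP orientation; "force": force on the tool from outside, world axes, zero at the start; "wrist_torque": the same for the moment, N m; "grip_width": opening from 0.0 (shut) to 1.0 (fully open).
Only numpy, scipy, OpenCV 4.12 (cv2) and the standard library are available. Lean on these libraries where they do the work, as an engineer would, in place of code of your own. Each camera call takes 0.05 s, during which the arm holds its last target.

## Working session

There is one attempt and no reset: what is moved stays moved. The work goes in short steps, Python scripts to look and compute and a tool call to move; the robot and the scene stay as the last step left them, time stands still between calls to the robot, and variables do not carry over. Pictures are saved under pics/ and viewed, and the job is handed in when it is done.

Besides the shell and the picture viewer there is one more tool, called after "Call:" by a JSON object that holds its "method" and its "body", one argument or row to a line. carry_out: Moves the arm, as the interface text tells. Its arguments: {"type":"object","properties":{"steps":{"type":"array","items":{"type":"number"}},"grip_force":{"type":"number"}},"required":["steps"]}

```bash
mkdir -p pics
python3 - <<'E'
from rig import readout, cams
import cv2, numpy as np
for n in ["scene","top"]:
    im=cams.capture(n); cv2.imwrite(f"pics/{n}0.png",cv2.resize(im[:,:,::-1],(800,600),interpolation=cv2.INTER_CUBIC)); np.save(f"pics/{n}0.npy",im)
    print(n,cams.calibration(n))
print(readout.sense())
E
```

```text
scene {'fx': 346.9111139802226, 'fy': 346.9111139802226, 'cx': 258.12658831974784, 'cy': 190.32964047345757, 'k1': -0.06652760709230526, 'R': array([[ 0.34170727,  0.93980232, -0.0027825 ],
       [ 0.5647283 , -0.20769707, -0.79871389],
       [-0.75121108,  0.27135498, -0.60170456]]), 't': array([-184.71448072, -216.54602107, 1218.19281172])}
top {'fx': 385.04937259309474, 'fy': 385.04937259309474, 'cx': 260.86345604327954, 'cy': 188.9504823343804, 'k1': -0.027928394946714338, 'R': array([[-0.00124553, -0.99980767, -0.01957207],
       [-0.99865088,  0.00225964, -0.05187779],
       [ 0.05191204,  0.01948105, -0.99846163]]), 't': array([  36.54254085,  472.02041751, 1102.2297591 ])}
{'time_s': 0.1, 'joints': array([ 1.06064022e+00,  3.13380161e-01,  1.49833042e+00,  2.21057193e-05,
        1.33097219e+00, -2.23397571e-01]), 'dq': array([ 0.00016061, -0.00192825, -0.00222515, -0.00217233,  0.00196268,
        0.0021606 ]), 'tau': array([ 2.89356591e-03, -4.12890458e+01, -2.60144126e+01, -1.60564291e-04,
        2.99811312e-03,  2.08974222e-05]), 'eef_pos': array([148.39307735, 503.37216128, 230.8109525 ]), 'ee_rot': array([-2.05484364e-04,  1.42891102e-01,  9.89738266e-01, -5.04957623e-04]), 'force': array([ 0.17103306, -0.14935128, -0.0826866 ]), 'wrist_torque': array([ 0.01401996, -0.01709678, -0.03704642]), 'grip_width': 1.0001388311051458}
```

View pics/scene0.png

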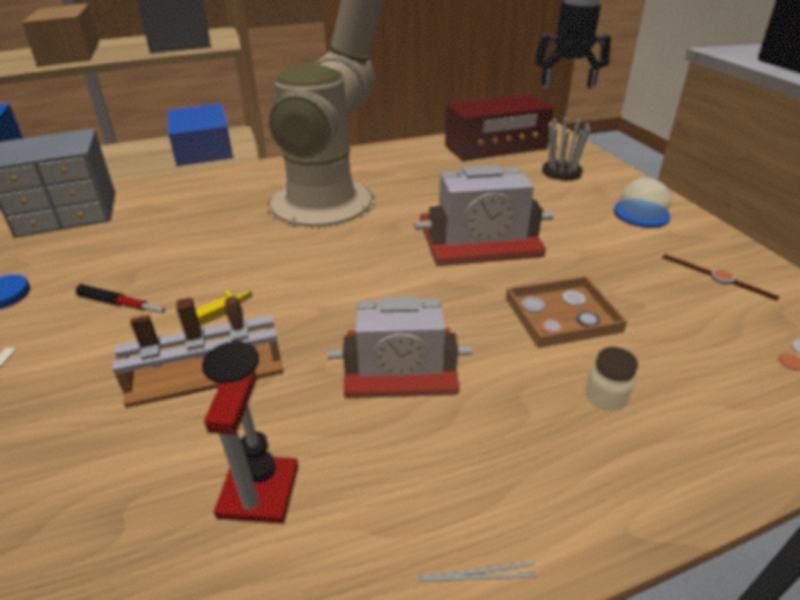

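View pics/top0.png

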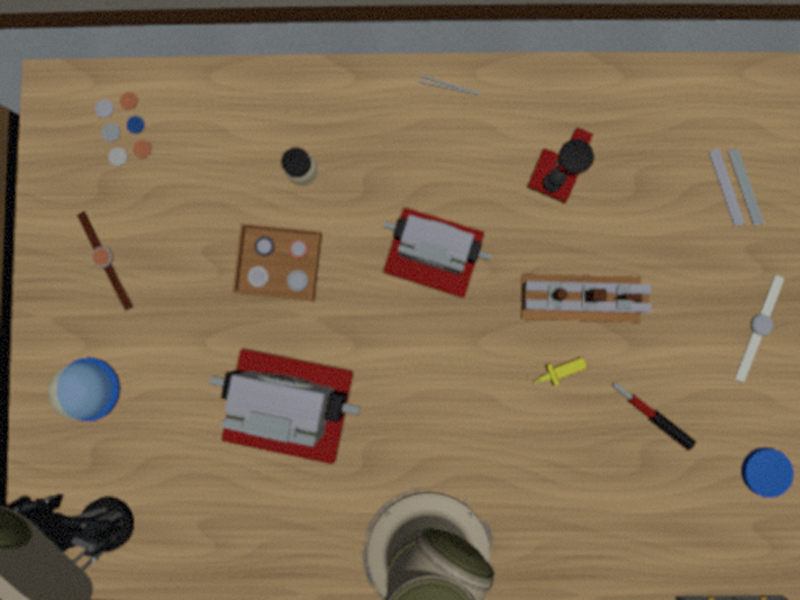

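The scene view shows the smaller clock at (400,345) in its red holder, and a larger one at (485,215). The rack is at about (195,350) and its handles are at (145,330), (188,318) and (235,312). A yellow lookalike lies at (220,305). In the top view the small clock is at (433,250) and the rack tools are at (560,295), (597,295) and (630,297). Next I'll take close crops.

```bash
cat > h.py <<'E'
import numpy as np, cv2
from rig import readout, cams
def cal(n): return cams.calibration(n)
def ray(n,u,v):
    c=cal(n); K=np.array([[c['fx'],0,c['cx']],[0,c['fy'],c['cy']],[0,0,1.]])
    p=cv2.undistortPoints(np.array([[[u,v]]],float),K,np.array([c['k1'],0,0,0,0.]))[0,0]
    # k1 model same as OpenCV
    d=c['R'].T@np.array([p[0],p[1],1.]); o=-c['R'].T@c['t']; return o,d/np.linalg.norm(d)
def onz(n,u,v,z):
    o,d=ray(n,u,v); return o+d*(z-o[2])/d[2]
def proj(n,X):
    c=cal(n); K=np.array([[c['fx'],0,c['cx']],[0,c['fy'],c['cy']],[0,0,1.]])
    return cv2.projectPoints(np.array(X,float).reshape(-1,3),cv2.Rodrigues(c['R'])[0],c['t'],K,np.array([c['k1'],0,0,0,0.]))[0][:,0]
def tri(u1,u2):  # scene px, top px
    A=[];b=[]
    for n,u in (("scene",u1),("top",u2)):
        o,d=ray(n,*u); P=np.eye(3)-np.outer(d,d); A.append(P); b.append(P@o)
    X=np.linalg.lstsq(np.vstack(A),np.hstack(b),rcond=None)[0]
    return X, np.linalg.norm(np.vstack(A)@X-np.hstack(b))
E
python3 - <<'E'
import numpy as np,cv2
s=np.load('pics/scene0.npy');t=np.load('pics/top0.npy')
def crop(im,x0,y0,x1,y1,k,n): cv2.imwrite(n,cv2.resize(im[y0:y1,x0:x1,::-1],None,fx=k,fy=k,interpolation=cv2.INTER_CUBIC))
crop(s,65,180,185,265,6,'pics/c1.png')
crop(t,325,165,425,215,8,'pics/c2.png')
crop(t,235,125,325,195,8,'pics/c3.png')
crop(s,205,180,305,260,8,'pics/c4.png')
E
```

```text
(no output)
```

View pics/c1.png

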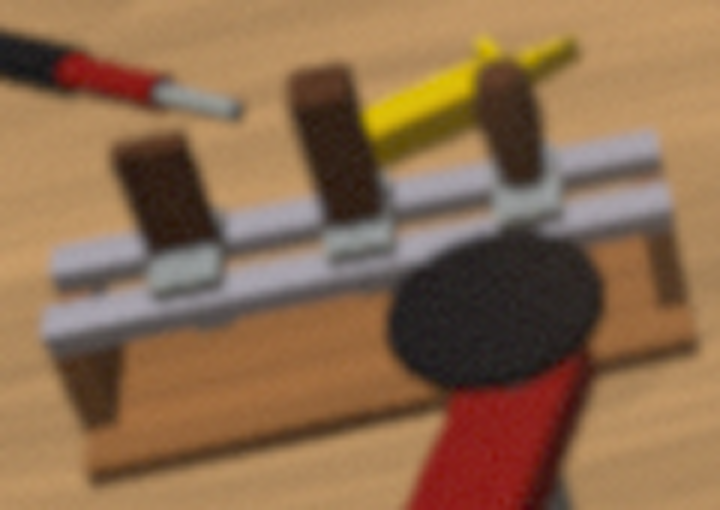

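View pics/c2.png

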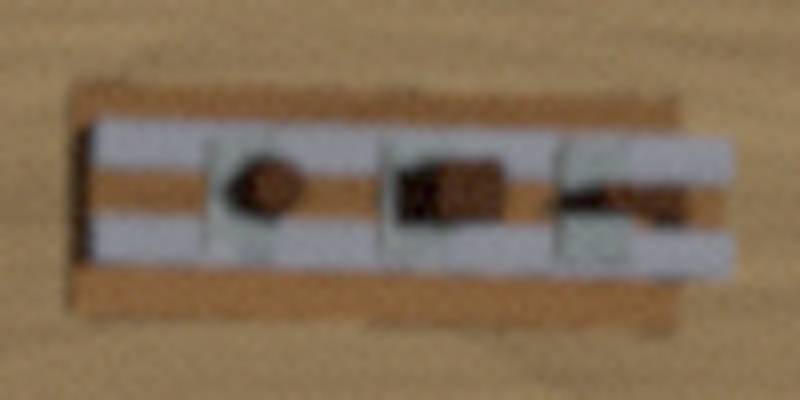

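View pics/c3.png

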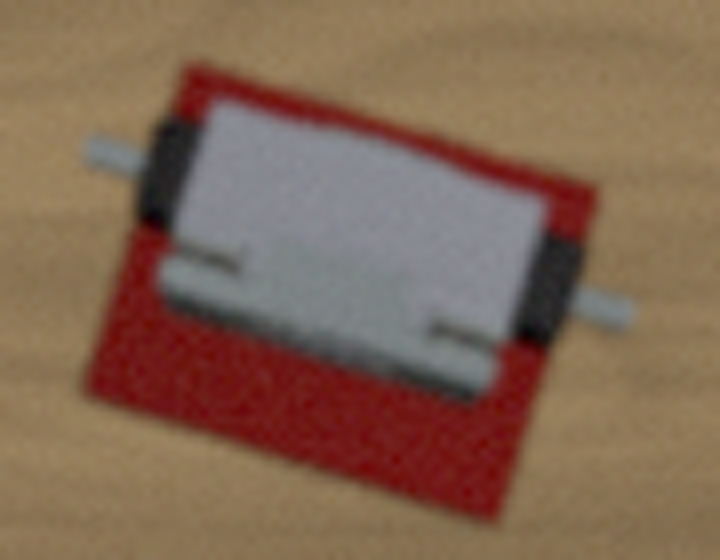

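View pics/c4.png

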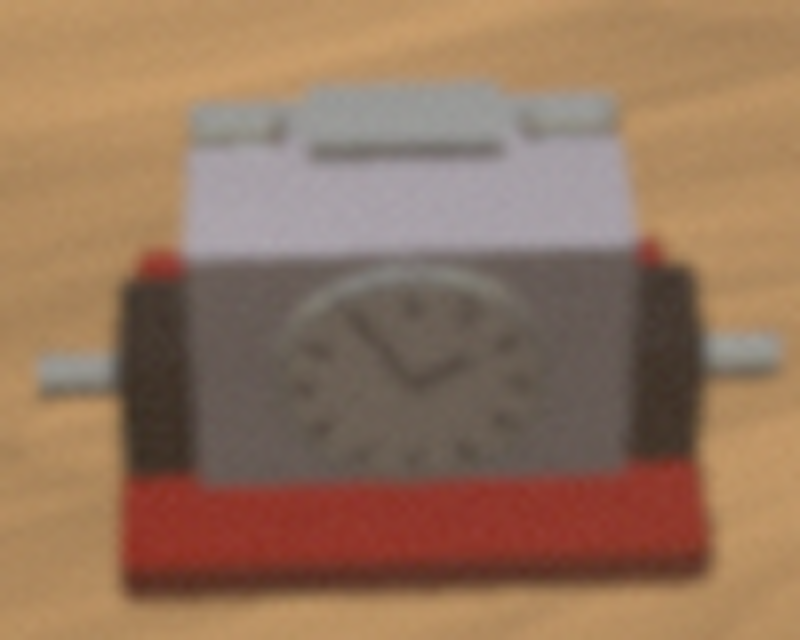

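Candidates for the wedge:
- Left in the scene view, (145,330) / top (630,297): a flat handle, so this is the scraper.
- Middle, (188,318) / top (597,295): a square handle, so this is the wedge.
- Right, (235,312) / top (560,295): a round handle, so this is the punch.
- The yellow one on the bench at top (565,370): a lookalike, rejected.

The crops support the middle tool. Now measuring.

Run:
```python
from h import *
s=np.load('pics/scene0.npy');t=np.load('pics/top0.npy')
c=cal('top');print('cam',-c['R'].T@c['t'],-cal('scene')['R'].T@cal('scene')['t'])
# clock base
hsv=cv2.cvtColor(t,cv2.COLOR_RGB2HSV)
m=(((hsv[...,0]<8)|(hsv[...,0]>172))&(hsv[...,1]>150)&(hsv[...,2]>60)).astype(np.uint8)
m2=np.zeros_like(m);m2[125:195,235:325]=m[125:195,235:325]
pts=cv2.findNonZero(m2); r=cv2.minAreaRect(pts); bx=cv2.boxPoints(r)
w=np.array([onz('top',*p,18) for p in bx]);print('base',bx,w.round(1),w.mean(0),[np.linalg.norm(w[i]-w[i-1]).round(1) for i in range(4)])
# precise crops corners by eye
e=np.array([(190,65),(598,187),(497,520),(88,395)])/8-.5+.5/8+np.array([235,125])
we=np.array([onz('top',*p,18) for p in e]);print(we.round(1),we.mean(0).round(1),[np.linalg.norm(we[i]-we[i-1]).round(1) for i in range(4)])
for a,b in((0,1),(3,2),(3,0),(2,1)):
  d=we[b]-we[a];print(np.degrees(np.arctan2(d[1],d[0])).round(2))
# notch ends on gray
for n,p in dict(L1=(175,245),L2=(240,268),R1=(430,325),R2=(500,343)).items():
  p=np.array(p)/8-.44+np.array([235,125]);print(n,onz('top',*p,97).round(1))
# rack rails corners, z=60, crop c2
for n,p in dict(a=(92,120),b=(735,138),c=(735,278),d=(92,265)).items():
  p=np.array(p)/8-.44+np.array([325,165]);print('rail',n,onz('top',*p,60).round(1))
for n,p in dict(punch=(240,192),w=(418,200),s=(593,205)).items():
  p=np.array(p)/8-.44+np.array([325,165]);print(n,onz('top',*p,68).round(1))
p=np.array((472,190))/8-.44+np.array([325,165]);print('wtop',onz('top',*p,128).round(1))
```

```text
cam [ 414.21012437   13.99632724 1125.73671405] [1100.52788972 -201.94356595  559.5198882 ]
base [[244.80782 173.81494]
 [257.79715 132.24911]
 [309.49823 148.4057 ]
 [296.50888 189.97153]] [[ 515.7   82.    18. ]
 [ 636.8   44.3   18. ]
 [ 588.9 -105.2   18. ]
 [ 468.6  -66.9   18. ]] [552.51214542 -11.4703174   18.        ] [np.float64(156.2), np.float64(126.8), np.float64(157.0), np.float64(126.2)]
[[ 635.5   42.8   18. ]
 [ 590.3 -104.7   18. ]
 [ 469.8  -67.5   18. ]
 [ 515.3   79.8   18. ]] [552.7 -12.4  18. ] [np.float64(125.7), np.float64(154.3), np.float64(126.1), np.float64(154.1)]
-107.05
-107.19
-17.1
-17.18
L1 [558.6  45.9  97. ]
L2 [550.8  24.   97. ]
R1 [531.3 -39.6  97. ]
R2 [525.2 -63.   97. ]
rail a [ 495.2 -173.4   60. ]
rail b [ 488.4 -395.6   60. ]
rail c [ 440.  -394.5   60. ]
rail d [ 445.  -172.9   60. ]
punch [ 469.7 -222.4   68. ]
w [ 466.8 -283.3   68. ]
s [ 465.  -343.3   68. ]
wtop [ 467. -284.  128.]
```

Call:
{"method": "carry_out", "body": {
  "steps": [0,0,0,0,0,1.37,1,0,0,0,0,0,1.37,1,0,0,0,0,0,1.37,1,0,0,0,0,0,1.37,1,0,0,0,0,0,1.37,1,0,0,0,0,0,1.37,1,0,0,0,0,0,1.37,1,0,0,0,0,0,1.37,1,0,0,0,0,0,1.37,1,0,0,0,0,0,1.37,1,0,0,0,0,0,1.37,1,0,0,0,0,0,0,1],
  "grip_force": 80
}}

```text
time_s: 1.1
eef_pos: [148.5, 503.4, 231.0]
ee_rot: [0.0, 0.72, 0.694, -0.0]
force: [-0.2, -0.3, 0.7]
grip_width: 1.003
```

```bash
cat >> h.py <<'E'
from scipy.spatial.transform import Rotation as Ro
def st():
    s=readout.sense(); q=s['ee_rot']; R=Ro.from_quat([q[1],q[2],q[3],q[0]]).as_matrix()
    print('t',round(s['time_s'],2),'tcp',s['eef_pos'].round(1),'yawy',np.arctan2(R[1,1],R[0,1]).round(4),'z',R[:,2].round(4),'F',s['force'].round(1),'M',s['wrist_torque'].round(2),'g',round(s['grip_width'],3))
    return s['eef_pos'],R
def togo(target,yawy=None):
    p,R=st(); print('shift cm',(R.T@(np.array(target)-p)/10).round(2))
    # full rot to vertical with yawy
    if yawy is not None:
        y=np.array([np.cos(yawy),np.sin(yawy),0]); z=np.array([0,0,-1.]); x=np.cross(y,z)
        print('rot u',(np.degrees(Ro.from_matrix(R.T@np.column_stack([x,y,z])).as_rotvec())/5).round(3))
E
python3 -c "
from h import *
togo([467,-284,231],-0.0306)"
```

```text
t 1.1 tcp [148.5 503.4 231. ] yawy -0.0354 z [-4.e-04 -6.e-04 -1.e+00] F [-0.2 -0.3  0.7] M [-0.03  0.01  0.06] g 1.003
shift cm [-7.757e+01  3.462e+01  3.000e-02]
rot u [-0.004  0.007 -0.055]
```

Call:
{"method": "carry_out", "body": {
  "steps": [-2.9,1.3,0,0,0,0,1,-2.9,1.3,0,0,0,0,1,-2.9,1.3,0,0,0,0,1,-2.9,1.3,0,0,0,0,1,-2.9,1.3,0,0,0,0,1,-2.9,1.3,0,0,0,0,1,-2.9,1.3,0,0,0,0,1,-2.9,1.3,0,0,0,0,1,-2.9,1.3,0,0,0,0,1,-2.9,1.3,0,0,0,0,1,-2.9,1.3,0,0,0,0,1,-2.9,1.3,0,0,0,0,1,-2.9,1.3,0,0,0,0,1,-2.9,1.3,0,0,0,0,1,-2.9,1.3,0,0,0,0,1,-2.9,1.3,0,0,0,0,1,-2.9,1.3,0,0,0,0,1,-2.9,1.3,0,0,0,0,1,-2.9,1.3,0,0,0,0,1,-2.9,1.3,0,0,0,0,1]
}}

```text
time_s: 2.77
eef_pos: [390.6, -85.9, 231.2]
ee_rot: [-0.0, 0.717, 0.697, 0.0]
force: [0.1, 0.9, 1.1]
grip_width: 1.002
```

Call:
{"method": "carry_out", "body": {
  "steps": [-2.4,1.0,0,0,0,0,1,-2.4,1.0,0,0,0,0,1,-2.4,1.0,0,0,0,0,1,-2.4,1.0,0,0,0,0,1,-2.4,1.0,0,0,0,0,1,-2.4,1.0,0,0,0,0,1,-2.4,1.0,0,0,0,0,1,0,0,0,0,0,0,1,0,0,0,0,0,0,1,0,0,0,0,0,0,1]
}}

```text
time_s: 3.6
eef_pos: [454.8, -253.7, 231.0]
ee_rot: [-0.0, 0.717, 0.697, 0.0]
force: [0.1, 0.4, -0.8]
grip_width: 1.0
```

```bash
python3 -c "
from h import *
togo([467,-284,150],-0.0306)
for n in ['scene','top']:
    im=cams.capture(n); np.save('pics/%s1.npy'%n,im); cv2.imwrite('pics/%s1.png'%n,cv2.resize(im[:,:,::-1],(800,600)))
"
```

```text
t 3.6 tcp [ 454.8 -253.7  231. ] yawy -0.0289 z [-6.e-04  7.e-04 -1.e+00] F [ 0.1  0.4 -0.8] M [-0.01 -0.   -0.04] g 1.0
shift cm [-2.99  1.31  8.1 ]
rot u [-0.007 -0.008  0.019]
```

View pics/scene1.png

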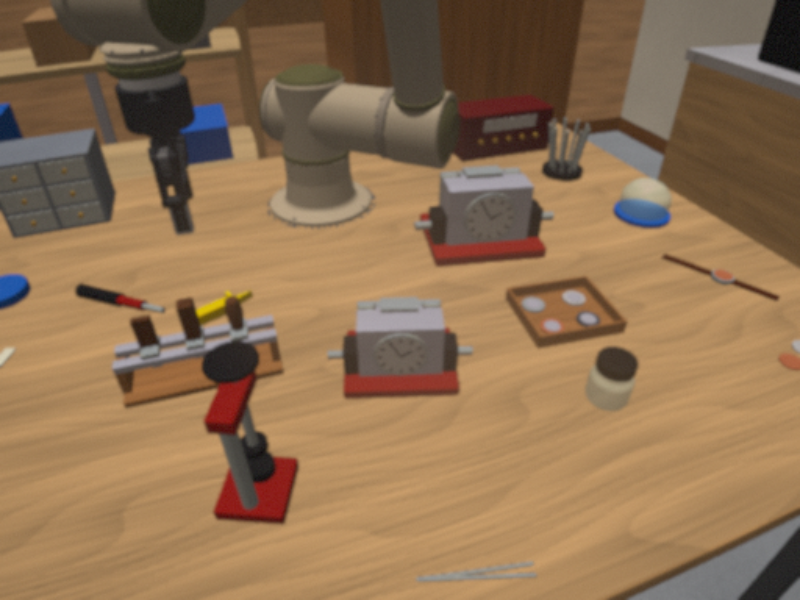

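The gripper is high and clear, and its fingers in the scene view (180,215) are on their way to the rack. I'll cross-check the wedge estimate in the scene view.

```bash
python3 -c "
from h import *
f=lambda X:((proj('scene',X)-[65,180]+.42)*6).round(0)
print(f([467,-284,128]), f([467,-284,68]))
ex=np.array([.9995,-.03,0]);ey=np.array([.03,.9995,0]);o=np.array([467,-284,0])
print(f([o+s*11*ex+r*11*ey+[0,0,128] for s in(-1,1) for r in (-1,1)]))
ex=np.array([.9553,-.2957,0]);ey=np.array([.2957,.9553,0])
for o in ([541.1,-8.4,0],[542.6,-8.4,0]):
  o=np.array(o)
  g=lambda X:((proj('scene',X)-[205,180]+.44)*8).round(0)
  print('case top front L,R, rear corners of cover L,R', g([o+50*ex+58*ey+[0,0,100],o+50*ex-58*ey+[0,0,100],o-15*ex+58*ey+[0,0,100],o-15*ex-58*ey+[0,0,100]]).tolist(), 'base', g([o+77*ex+80*ey+[0,0,18],o+77*ex-80*ey+[0,0,18],o+77*ex+80*ey,o+77*ex-80*ey]).tolist())
  h=lambda X:((proj('top',X)-[235,125]+.44)*8).round(0)
  print('top: ',h([o+a*ex+b*ey+[0,0,100] for a in (50,-15) for b in (58,-58)]).tolist())
"
```

```text
[[318.  76.]] [[358. 207.]]
[[285.  64.]
 [350.  52.]
 [285. 101.]
 [351.  88.]]
case top front L,R, rear corners of cover L,R [[633.0, 239.0], [180.0, 254.0], [607.0, 86.0], [185.0, 100.0]] base [[712.0, 536.0], [112.0, 558.0], [708.0, 582.0], [117.0, 604.0]]
top:  [[215.0, 104.0], [546.0, 204.0], [158.0, 288.0], [490.0, 389.0]]
case top front L,R, rear corners of cover L,R [[635.0, 242.0], [181.0, 257.0], [610.0, 89.0], [186.0, 103.0]] base [[715.0, 539.0], [114.0, 562.0], [711.0, 586.0], [119.0, 608.0]]
top:  [[215.0, 99.0], [546.0, 199.0], [158.0, 283.0], [490.0, 384.0]]
```

```bash
python3 -c "
from h import *
print('wheel',onz('top',575/1.5625,155/1.5625,195), onz('top',575/1.5625,173/1.5625,195),'base',onz('top',530/1.5625,188/1.5625,15))
print(onz('scene',230/1.5625,360/1.5625,195))
"
```

```text
wheel [ 681.85725635 -230.25186166  195.        ] [ 653.26757862 -229.70755222  195.        ] base [ 671.45656788 -192.61683451   15.        ]
[ 682.52177299 -231.2067002   195.        ]
```

Call:
{"method": "carry_out", "body": {
  "steps": [-1.5,0.7,0,0,0,0,1,-1.5,0.6,0,0,0,0,1,0,0,0,0,0,0,1,0,0,2,0,0,0,1,0,0,2,0,0,0,1,0,0,2,0,0,0,1,0,0,2,0,0,0,1,0,0,0,0,0,0,1,0,0,0,0,0,0,1]
}}

```text
time_s: 4.45
eef_pos: [467.0, -283.9, 151.5]
ee_rot: [-0.001, 0.718, 0.696, -0.0]
force: [-0.1, -0.3, 0.8]
grip_width: 0.999
```

```bash
python3 -c "
from h import *
togo([467,-284,80],-0.0306)
for n,(x0,y0,x1,y1) in dict(scene=(60,100,200,265),top=(310,140,450,230)).items():
    im=cams.capture(n); cv2.imwrite('pics/%s2.png'%n,cv2.resize(im[y0:y1,x0:x1,::-1],None,fx=3.6 if n=='scene' else 5,fy=3.6 if n=='scene' else 5,interpolation=cv2.INTER_CUBIC))
"
```

```text
t 4.45 tcp [ 467.  -283.9  151.5] yawy -0.0301 z [-9.e-04  9.e-04 -1.e+00] F [-0.1 -0.3  0.8] M [-0.04 -0.02 -0.  ] g 0.999
shift cm [-0.02  0.01  7.15]
rot u [-0.01  -0.01   0.006]
```

View pics/scene2.png

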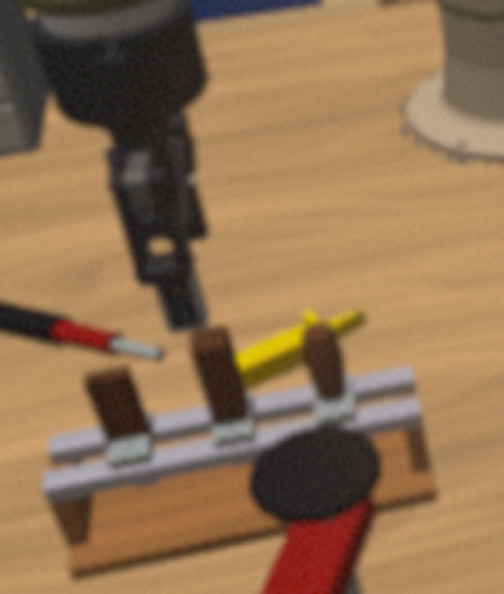

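View pics/top2.png

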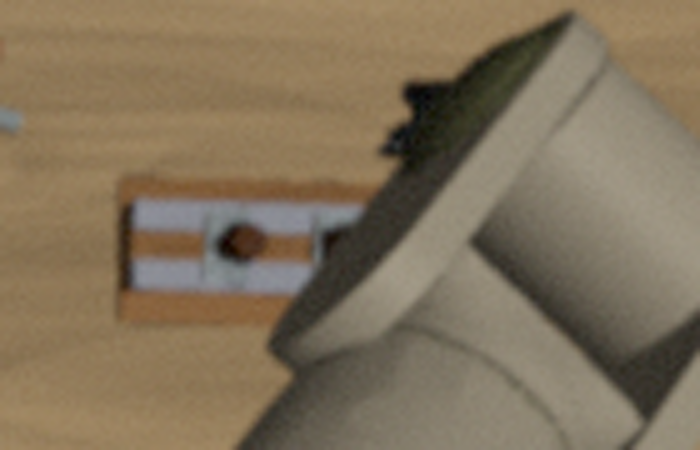

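The scene crop shows the fingers' lower end at (185,325), above the middle handle's top at (210,335). The arm hides the wedge in the top view. I'll check whether the finger position agrees with the kinematics.

```bash
python3 -c "
from h import *
f=lambda X:((proj('scene',X)-[60,100]+.4)*3.6).round(0)
print(f([[467-43,-284,165],[467-43,-273,165],[467-43,-295,165],[467+43,-284,165],[467+57,-284,165],[467+57,-273,165],[467+57,-295,165]]).tolist())
"
```

```text
[[191.0, 242.0], [210.0, 238.0], [171.0, 245.0], [194.0, 324.0], [195.0, 339.0], [216.0, 335.0], [173.0, 344.0]]
```

Call:
{"method": "carry_out", "body": {
  "steps": [0,0,1.8,0,0,0,1,0,0,1.8,0,0,0,1,0,0,1.8,0,0,0,1,0,0,1.7,0,0,0,1,0,0,0,0,0,0,1,0,0,0,0,0,0,1]
}}

```text
time_s: 5.05
eef_pos: [467.4, -284.9, 81.3]
ee_rot: [0.0, 0.718, 0.696, 0.0]
force: [-0.0, 0.0, 0.4]
grip_width: 0.996
```

```bash
python3 -c "
from h import *
togo([467,-284,80],-0.0306)
for n,(x0,y0,x1,y1) in dict(scene=(70,150,170,250)).items():
    im=cams.capture(n); cv2.imwrite('pics/%s3.png'%n,cv2.resize(im[y0:y1,x0:x1,::-1],None,fx=6,fy=6,interpolation=cv2.INTER_CUBIC))
f=lambda X:((proj('scene',X)-[70,150]+.42)*6).round(0)
print(f([[467+43,-273,90],[467+43,-295,90],[467+57,-273,90],[467+57,-295,90],[467,-284,128]]).tolist())
"
```

```text
t 5.05 tcp [ 467.4 -284.9   81.3] yawy -0.0309 z [ 5.e-04 -5.e-04 -1.e+00] F [-0.   0.   0.4] M [ 0.04  0.   -0.05] g 0.996
shift cm [ 0.09 -0.05  0.13]
rot u [ 0.006  0.005 -0.003]
[[352.0, 409.0], [286.0, 423.0], [355.0, 434.0], [288.0, 449.0], [288.0, 256.0]]
```

View pics/scene3.png

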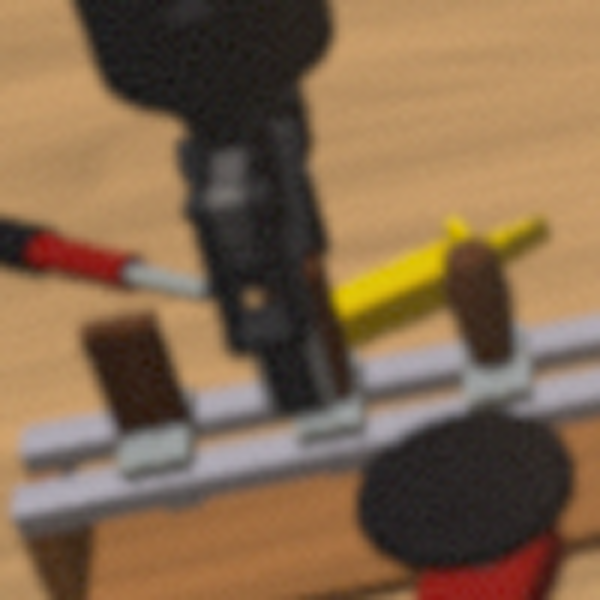

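```bash
python3 -c "
from h import *
f=lambda X:((proj('scene',X)-[70,150]+.42)*6).round(0)
o=np.array([467,-284,0])
print('handle front bottom L,R',f([o+[11,-11,68],o+[11,11,68]]).tolist(),'top',f([o+[11,-11,128],o+[11,11,128]]).tolist())
print('flange front bot', f([o+[20,-12,60],o+[20,12,60]]).tolist(),'flange top', f([o+[20,-12,68],o+[20,12,68]]).tolist())
for z in (86,92,98,104): print(z,f([[467+a,-285+b,z] for a in (41,56) for b in (-11,11)]).tolist())
for n,p in dict(punch=(475-0,0),).items(): pass
"
```

```text
handle front bottom L,R [[298.0, 413.0], [361.0, 399.0]] top [[256.0, 281.0], [322.0, 267.0]]
flange front bot [[302.0, 446.0], [370.0, 431.0]] flange top [[296.0, 429.0], [365.0, 414.0]]
86 [[286.0, 429.0], [351.0, 414.0], [287.0, 457.0], [354.0, 442.0]]
92 [[282.0, 416.0], [347.0, 401.0], [283.0, 444.0], [350.0, 429.0]]
98 [[277.0, 402.0], [343.0, 388.0], [279.0, 430.0], [346.0, 416.0]]
104 [[273.0, 389.0], [339.0, 375.0], [274.0, 417.0], [342.0, 402.0]]
```

The observed finger and flange edges agree with the predictions to about 1 mm, so I'll close the gripper.

Call:
{"method": "carry_out", "body": {
  "steps": [0.1,0,0.1,0,0,0,1,0,0,0,0,0,0,-1,0,0,0,0,0,0,-1,0,0,0,0,0,0,-1,0,0,0,0,0,0,-1,0,0,0,0,0,0,-1,0,0,0,0,0,0,-1,0,0,0,0,0,0,-1,0,0,0,0,0,0,-1,0,0,0,0,0,0,-1,0,0,0,0,0,0,-1,0,0,0,0,0,0,-1],
  "grip_force": 80
}}

```text
time_s: 6.1
eef_pos: [467.4, -283.9, 79.6]
ee_rot: [0.0, 0.718, 0.696, 0.0]
force: [0.6, -0.3, 4.4]
grip_width: 0.249
```

```bash
python3 -c "
from h import *
togo([467,-284,180],-0.0306)
for n,(x0,y0,x1,y1) in dict(scene=(70,150,170,250)).items():
    im=cams.capture(n); cv2.imwrite('pics/%s4.png'%n,cv2.resize(im[y0:y1,x0:x1,::-1],None,fx=6,fy=6,interpolation=cv2.INTER_CUBIC))
"
```

```text
t 6.1 tcp [ 467.4 -283.9   79.6] yawy -0.0311 z [ 6.e-04 -6.e-04 -1.e+00] F [ 0.6 -0.3  4.4] M [ 0.   -0.04 -0.06] g 0.249
shift cm [ -0.02  -0.03 -10.04]
rot u [ 0.007  0.006 -0.005]
```

View pics/scene4.png

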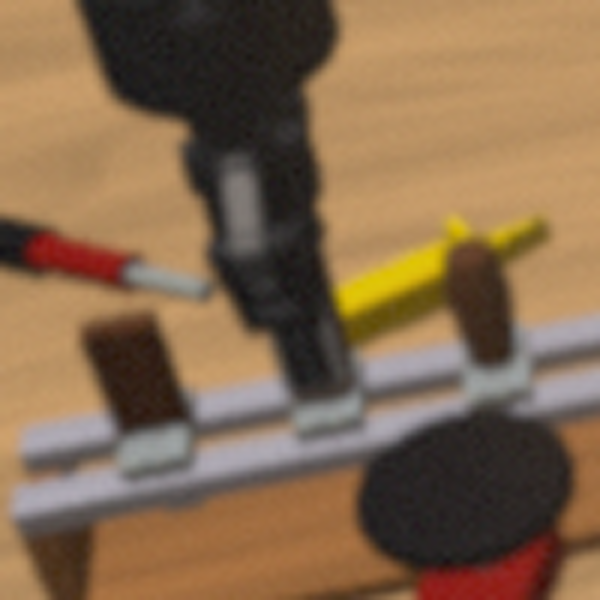

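Call:
{"method": "carry_out", "body": {
  "steps": [0,0,-1,0,0,0,-1,0,0,-1.5,0,0,0,-1,0,0,-2,0,0,0,-1,0,0,-2.5,0,0,0,-1,0,0,-2.5,0,0,0,-1,0,0,-2.5,0,0,0,-1,0,0,0,0,0,1,-1,0,0,0,0,0,1,-1,0,0,0,0,0,1.07,-1,0,0,0,0,0,0,-1,0,0,0,0,0,0,-1]
}}

```text
time_s: 7.07
eef_pos: [467.0, -283.5, 199.3]
ee_rot: [-0.0, 0.804, 0.595, -0.0]
force: [0.0, 0.2, -0.5]
grip_width: 0.249
```

```bash
python3 -c "
from h import *
togo([527,-51.6,199],-0.2993)
im=cams.capture('scene'); cv2.imwrite('pics/s5.png',cv2.resize(im[:,:,::-1],(800,600)))
"
```

```text
t 7.07 tcp [ 467.  -283.5  199.3] yawy -0.2963 z [-7.e-04  6.e-04 -1.e+00] F [ 0.   0.2 -0.5] M [ 0.01  0.02 -0.01] g 0.249
shift cm [23.94 -1.03  0.03]
rot u [-0.009 -0.004  0.034]
```

View pics/s5.png

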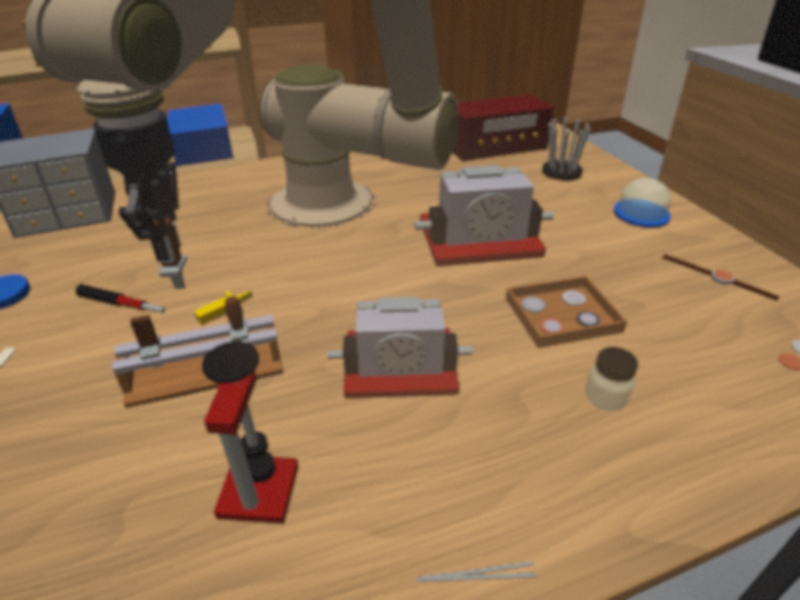

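The wedge is held clear of the rack, with its flange and blade at (175,275). Moving over the right notch.

Call:
{"method": "carry_out", "body": {
  "steps": [2.0,-0.1,0,0,0,0,-1,2.4,-0.1,0,0,0,0,-1,2.4,-0.1,0,0,0,0,-1,2.4,-0.1,0,0,0,0,-1,2.4,-0.1,0,0,0,0,-1,2.4,-0.1,0,0,0,0,-1,2.4,-0.1,0,0,0,0,-1,2.4,-0.1,0,0,0,0,-1,2.4,-0.1,0,0,0,0,-1,2.2,-0.1,0,0,0,0,-1,0.5,0,0,0,0,0,-1,0,0,1.5,0,0,0,-1,0,0,1.5,0,0,0,-1,0,0,0,0,0,0,-1,0,0,0,0,0,0,-1]
}}

```text
time_s: 8.37
eef_pos: [527.7, -52.8, 169.1]
ee_rot: [-0.001, 0.804, 0.594, -0.0]
force: [-0.9, -0.2, -1.3]
grip_width: 0.251
```

```bash
python3 -c "
from h import *
togo([527,-51.6,160],-0.2993)
for n,(x0,y0,x1,y1) in dict(scene=(190,120,310,260),top=(215,105,335,195)).items():
    im=cams.capture(n); np.save('pics/%s6.npy'%n,im);k=4.2 if n=='scene' else 6
    cv2.imwrite('pics/%s6.png'%n,cv2.resize(im[y0:y1,x0:x1,::-1],None,fx=k,fy=k,interpolation=cv2.INTER_CUBIC))
"
```

```text
t 8.37 tcp [527.7 -52.8 169.1] yawy -0.2983 z [-1.4e-03  3.0e-04 -1.0e+00] F [-0.9 -0.2 -1.3] M [-0.01 -0.07  0.  ] g 0.251
shift cm [ 0.09 -0.1   0.91]
rot u [-0.016  0.001  0.012]
```

View pics/scene6.png

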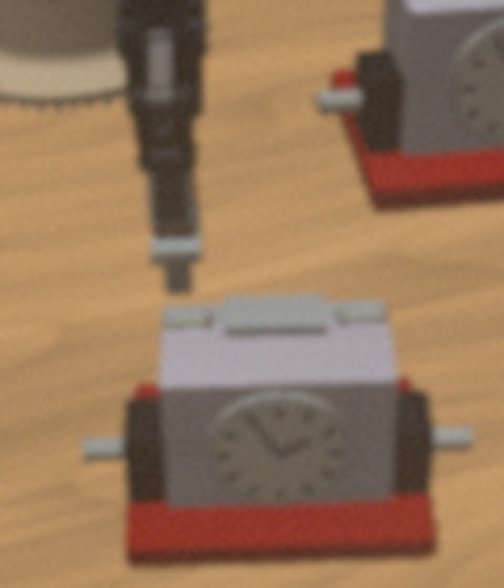

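View pics/top6.png

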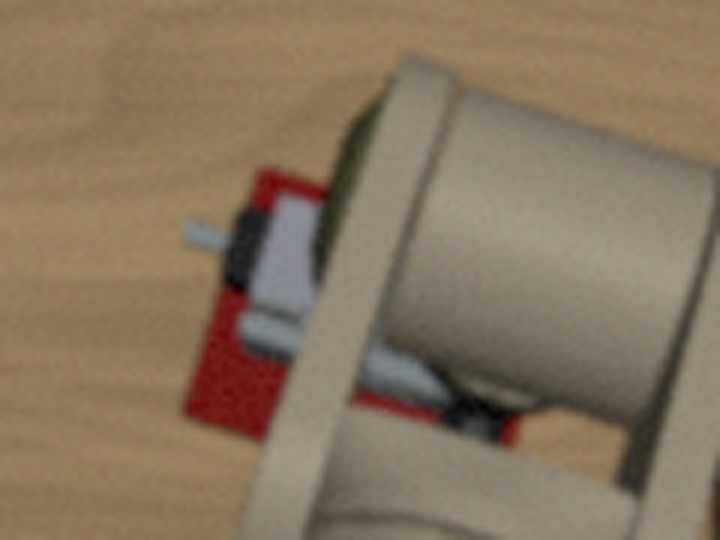

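```bash
python3 -c "
from h import *
f=lambda X:((proj('scene',X)-[190,120]+.4)*4.2).round(0)
ex=np.array([.9556,-.2946,0]);ey=np.array([.2946,.9556,0]);o=np.array([527.7,-52.8,0]);t=117.5
print('tip +-7',f([o-7*ey+[0,0,t],o+7*ey+[0,0,t]]).tolist())
print('flange front bot/top L R',f([o+20*ex+s*12*ey+[0,0,t+h] for h in(32,40) for s in (-1,1)]).tolist())
c=np.array([541.4,-8.4,0])
print('seam xmid: right notch',f([c-1.5*ex-46*ey+[0,0,100]]).tolist())
print('case front top R,L',f([c+50*ex+s*58*ey+[0,0,100] for s in (-1,1)]).tolist())
print('cover rear top R,L',f([c-15*ex+s*58*ey+[0,0,100] for s in (-1,1)]).tolist())
print('lip front? ',f([c+x*ex+s*26*ey+[0,0,105] for x in(-15,-3,10) for s in (-1,1)]).tolist())
im=np.load('pics/scene6.npy');c=im[175:200,220:320]
cv2.imwrite('pics/s6b.png',cv2.resize(im[165:215,215:295,::-1],None,fx=9,fy=9,interpolation=cv2.INTER_CUBIC))
g=lambda X:((proj('scene',X)-[215,165]+.44)*9).round(0)
print('9x tip',g([o-7*ey+[0,0,t],o+7*ey+[0,0,t]]).tolist(),'flange',g([o+20*ex+s*12*ey+[0,0,t+h] for h in(32,40) for s in (-1,1)]).tolist())
c=np.array([541.4,-8.4,0])
print('front',g([c+50*ex+s*58*ey+[0,0,100] for s in (-1,1)]).tolist(),'rear',g([c-15*ex+s*58*ey+[0,0,100] for s in (-1,1)]).tolist(),'edge x=0',g([c+s*58*ey+[0,0,100] for s in (-1,1)]).tolist())
"
```

```text
tip +-7 [[167.0, 295.0], [194.0, 294.0]]
flange front bot/top L R [[152.0, 267.0], [202.0, 265.0], [151.0, 253.0], [201.0, 252.0]]
seam xmid: right notch [[183.0, 320.0]]
case front top R,L [[157.0, 386.0], [395.0, 377.0]]
cover rear top R,L [[160.0, 305.0], [382.0, 297.0]]
lip front?  [[221.0, 295.0], [321.0, 292.0], [222.0, 309.0], [323.0, 306.0], [222.0, 325.0], [324.0, 321.0]]
9x tip [[132.0, 227.0], [192.0, 225.0]] flange [[101.0, 167.0], [208.0, 164.0], [99.0, 138.0], [206.0, 135.0]]
front [[113.0, 422.0], [623.0, 404.0]] rear [[118.0, 248.0], [594.0, 233.0]] edge x=0 [[117.0, 286.0], [600.0, 270.0]]
```

View pics/s6b.png

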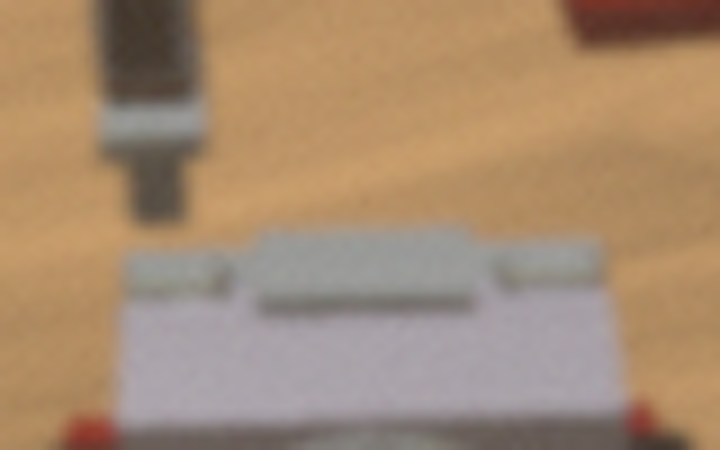

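The wedge's tip is at (158,220) and the clock's rear edge runs (125,257)-(603,242). The wedge and clock disagree by about 1.8 px with my top-view model, so there could be a 3–6 mm offset in x. I'll tilt the wedge forward so the top camera can see it, and calibrate against the robot's own pose.

Call:
{"method": "carry_out", "body": {
  "steps": [0,0,-2,0,0,0,-1,0,0,-3,0,0,0,-1,0,0,-3,0,0,0,-1,0,0,0,-1.4,0,0,-1,0,0,0,-1.4,0,0,-1,0,0,0,-1.4,0,0,-1,0,0,0,-1.4,0,0,-1,0,0,0,-1.4,0,0,-1,0,0,0,-1.4,0,0,-1,0,0,0,-1.4,0,0,-1,0,0,0,0,0,0,-1,0,0,0,0,0,0,-1,0,0,0,0,0,0,-1]
}}

```text
time_s: 9.55
eef_pos: [529.0, -52.7, 250.7]
ee_rot: [0.332, 0.733, 0.541, 0.245]
force: [0.8, 0.3, -1.1]
grip_width: 0.244
```

```bash
python3 -c "
from h import *
p,R=st()
for n in ('scene','top'):
    im=cams.capture(n); np.save('pics/%s7.npy'%n,im)
    pts=[p+R@np.array(v) for v in ([-7,0,51.6],[7,0,51.6],[-12,-20,11.6],[12,-20,11.6],[12,20,11.6],[-12,20,11.6],[-12,-20,19.6],[12,-20,19.6],[12,20,19.6],[-12,20,19.6])]
    q=proj(n,pts); x0,y0=(q.mean(0)-[40,30]).astype(int)
    print(n,x0,y0,((q-[x0,y0]+.45)*10).round(0).tolist())
    cv2.imwrite('pics/%s7.png'%n,cv2.resize(im[y0:y0+60,x0:x0+80,::-1],None,fx=10,fy=10,interpolation=cv2.INTER_CUBIC))
"
```

```text
t 9.55 tcp [529.  -52.7 250.7] yawy -0.2988 z [ 0.719  -0.2213 -0.6588] F [ 0.8  0.3 -1.1] M [0.14 0.45 0.  ] g 0.244
scene 189 115 [[378.0, 455.0], [453.0, 453.0], [354.0, 288.0], [478.0, 284.0], [471.0, 211.0], [340.0, 214.0], [355.0, 327.0], [479.0, 324.0], [472.0, 252.0], [341.0, 256.0]]
top 259 122 [[454.0, 242.0], [398.0, 225.0], [426.0, 416.0], [328.0, 386.0], [369.0, 258.0], [471.0, 289.0], [432.0, 394.0], [334.0, 364.0], [375.0, 237.0], [476.0, 267.0]]
```

View pics/scene7.png

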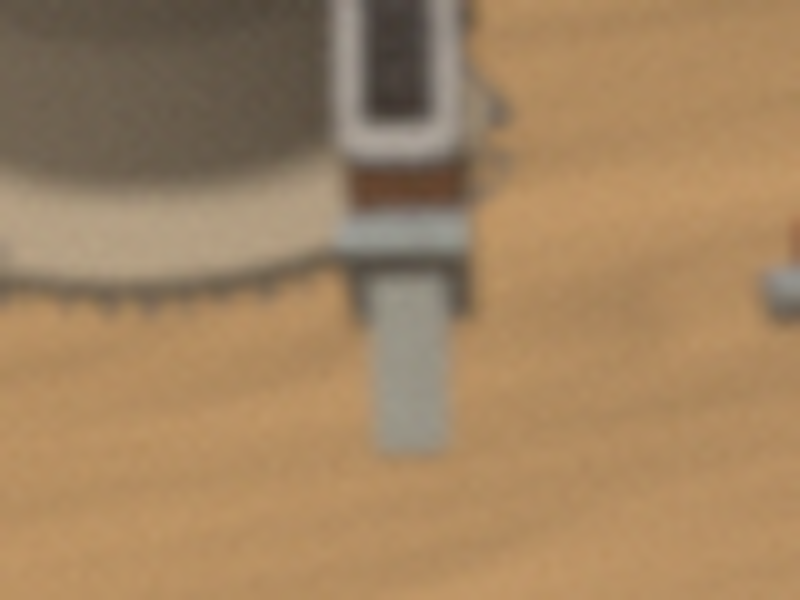

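View pics/top7.png

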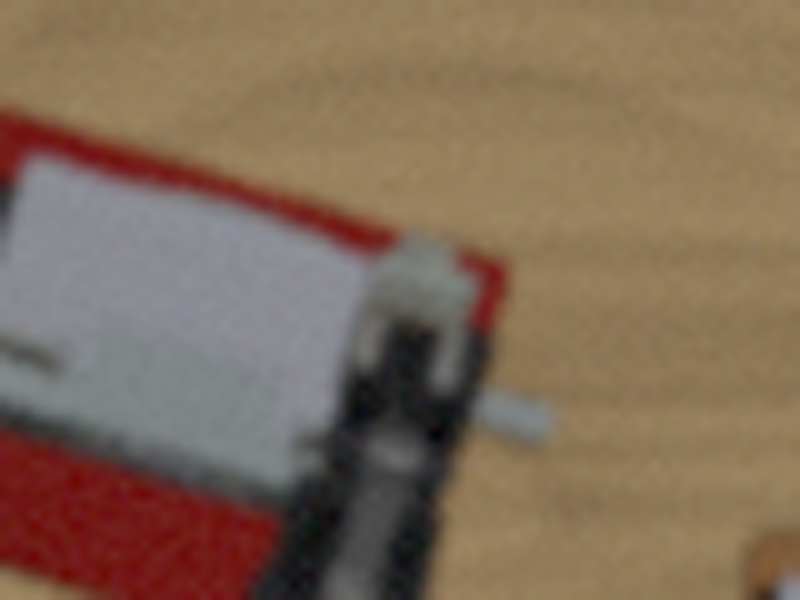

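Run:
```python
from h import *
s=np.load('pics/scene0.npy');t=np.load('pics/top0.npy')
a=lambda p:np.array(p)/8-.44+[205,180]
b=lambda p:np.array(p)/8-.44+[235,125]
for n,u,v in (('frontL',(634,246),(548,205)),('frontR',(188,260),(213,100)),):
    pass
# scene left = world -y (right of clock)
print('front right',tri(a((188,260)),b((548,205))))
print('front left',tri(a((634,246)),b((215,102))))
print('cover rear right',tri(a((190,104)),b((494,392))))
print('cover rear left',tri(a((615,92)),b((160,287))))
cv2.imwrite('pics/k1.png',cv2.resize(s[185:245,205:300,::-1],None,fx=8.4,fy=8.4,interpolation=cv2.INTER_LINEAR))
ex=np.array([.9556,-.2946,0]);ey=np.array([.2946,.9556,0])
for c in ([542,-8.4,0],[544,-7.5,0]):
  c=np.array(c)
  for n,o,k in (('scene',[205,185],8.4),('top',[235,125],8)):
    g=lambda X:((proj(n,X)-o+.44)*k).round(0).tolist()
    print(n,'front top R,L',g([c+50*ex+s_*58*ey+[0,0,100] for s_ in (-1,1)]),'front at18',g([c+50*ex+s_*58*ey+[0,0,18] for s_ in (-1,1)]),'base front top',g([c+77*ex+s_*80*ey+[0,0,18] for s_ in (-1,1)]),'base rear',g([c-53*ex+s_*80*ey+[0,0,18] for s_ in (-1,1)]),'case rear',g([c+s_*58*ey+[0,0,100] for s_ in (-1,1)]))
```

```text
front right (array([571.92109662, -77.98589636,  97.90103455]), np.float64(1.9689226802853903))
front left (array([606.86837904,  32.31902393,  98.19096359]), np.float64(0.01980642963804657))
cover rear right (array([509.03053695, -59.40885099,  98.09095754]), np.float64(2.0718573824722903))
cover rear left (array([544.76140251,  52.04404451,  98.4236364 ]), np.float64(1.7894458845491836))
scene front top R,L [[190.0, 227.0], [666.0, 211.0]] front at18 [[208.0, 467.0], [653.0, 451.0]] base front top [[119.0, 547.0], [750.0, 523.0]] base rear [[137.0, 214.0], [691.0, 195.0]] case rear [[194.0, 100.0], [645.0, 86.0]]
top front top R,L [[546.0, 201.0], [215.0, 101.0]] front at18 [[526.0, 236.0], [219.0, 143.0]] base front top [[606.0, 182.0], [183.0, 55.0]] base rear [[502.0, 526.0], [77.0, 396.0]] case rear [[503.0, 343.0], [171.0, 242.0]]
scene front top R,L [[196.0, 231.0], [673.0, 215.0]] front at18 [[213.0, 472.0], [659.0, 455.0]] base front top [[125.0, 551.0], [756.0, 527.0]] base rear [[142.0, 218.0], [697.0, 199.0]] case rear [[199.0, 104.0], [651.0, 89.0]]
top front top R,L [[543.0, 195.0], [212.0, 95.0]] front at18 [[523.0, 230.0], [217.0, 138.0]] base front top [[603.0, 177.0], [181.0, 50.0]] base rear [[499.0, 520.0], [75.0, 391.0]] case rear [[500.0, 337.0], [169.0, 237.0]]
```

View pics/k1.png

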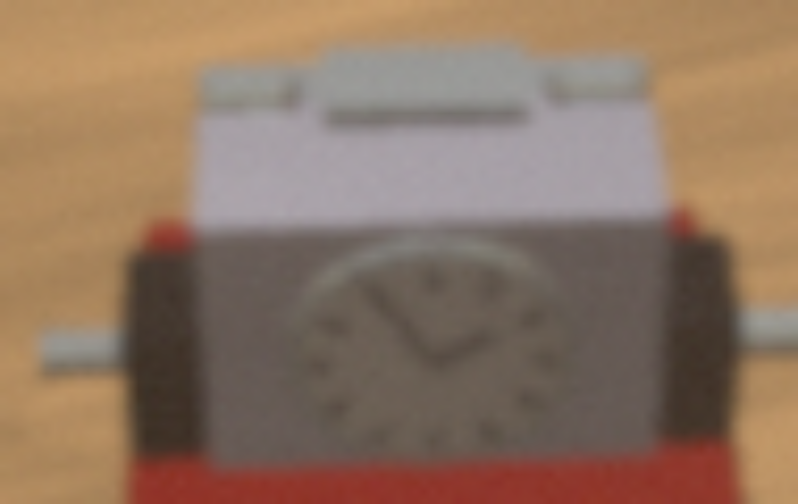

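Both cameras agree with the robot to about 0.5 px when the wedge is seen held. That puts the clock origin at about (542.7,-8.0), the right notch at (527.7,-51.5) and the left notch at (554.8,36.4). Turning the wedge upright again.

Call:
{"method": "carry_out", "body": {
  "steps": [0,0,0,1.4,0,0,-1,0,0,0,1.4,0,0,-1,0,0,0,1.4,0,0,-1,0,0,0,1.4,0,0,-1,0,0,0,1.4,0,0,-1,0,0,0,1.4,0,0,-1,0,0,0,1.4,0,0,-1,0,0,0,0,0,0,-1,0,0,0,0,0,0,-1]
}}

```text
time_s: 10.4
eef_pos: [529.1, -52.9, 248.8]
ee_rot: [0.0, 0.805, 0.594, 0.0]
force: [-0.8, 0.8, -1.2]
grip_width: 0.247
```

```bash
python3 -c "
from h import *
togo([527.7,-51.5,157],-0.2993)"
```

```text
t 10.4 tcp [529.1 -52.9 248.8] yawy -0.2992 z [ 9.e-04 -5.e-04 -1.e+00] F [-0.8  0.8 -1.2] M [ 0.01 -0.06  0.  ] g 0.247
shift cm [ 0.09 -0.19  9.18]
rot u [0.011 0.002 0.002]
```

Call:
{"method": "carry_out", "body": {
  "steps": [0.1,-0.18,1.5,0,0,0,-1,0,0,2.5,0,0,0,-1,0,0,2.5,0,0,0,-1,0,0,2,0,0,0,-1,0,0,0.7,0,0,0,-1,0,0,0,0,0,0,-1,0,0,0,0,0,0,-1,0,0,0,0,0,0,-1]
}}

```text
time_s: 11.07
eef_pos: [527.4, -51.0, 158.9]
ee_rot: [0.001, 0.804, 0.594, 0.001]
force: [-0.3, -0.4, -1.1]
grip_width: 0.247
```

```bash
python3 -c "
from h import *
togo([527.7,-51.5,157],-0.2993)
im=cams.capture('scene'); cv2.imwrite('pics/s8.png',cv2.resize(im[165:215,215:295,::-1],None,fx=9,fy=9,interpolation=cv2.INTER_CUBIC))
"
```

```text
t 11.07 tcp [527.4 -51.  158.9] yawy -0.2986 z [ 3.2e-03 -9.0e-04 -1.0e+00] F [-0.3 -0.4 -1.1] M [ 0.02 -0.    0.03] g 0.247
shift cm [-0.04  0.05  0.19]
rot u [ 0.038 -0.001  0.008]
```

View pics/s8.png

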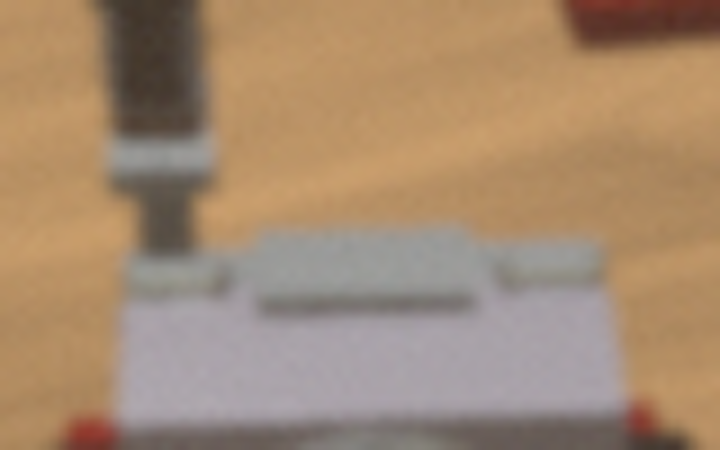

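The tip is at (167,253), about 7 mm above the notch, and the notch centre is at about u=174. The view suggests the tip is 1.5 mm short in y and about 2–3 mm short in x. I'll nudge it and lower it gently.

Call:
{"method": "carry_out", "body": {
  "steps": [0.13,0.2,0,0,0,0,-1,0,0,0.4,0,0,0,-1,0,0,0.4,0,0,0,-1,0,0,0.4,0,0,0,-1,0,0,0,0,0,0,-1,0,0,0,0,0,0,-1]
}}

```text
time_s: 11.62
eef_pos: [528.9, -50.1, 144.9]
ee_rot: [-0.0, 0.804, 0.594, -0.0]
force: [0.8, -0.6, -1.2]
grip_width: 0.25
```

```bash
python3 -c "
from h import *
togo([527.7,-51.5,157],-0.2993)
im=cams.capture('scene'); cv2.imwrite('pics/s9.png',cv2.resize(im[165:215,215:295,::-1],None,fx=9,fy=9,interpolation=cv2.INTER_CUBIC))
"
```

```text
t 11.62 tcp [528.9 -50.1 144.9] yawy -0.2987 z [-7.e-04  5.e-04 -1.e+00] F [ 0.8 -0.6 -1.2] M [0.   0.03 0.  ] g 0.25
shift cm [-0.17 -0.07 -1.21]
rot u [-0.009 -0.003  0.007]
```

View pics/s9.png

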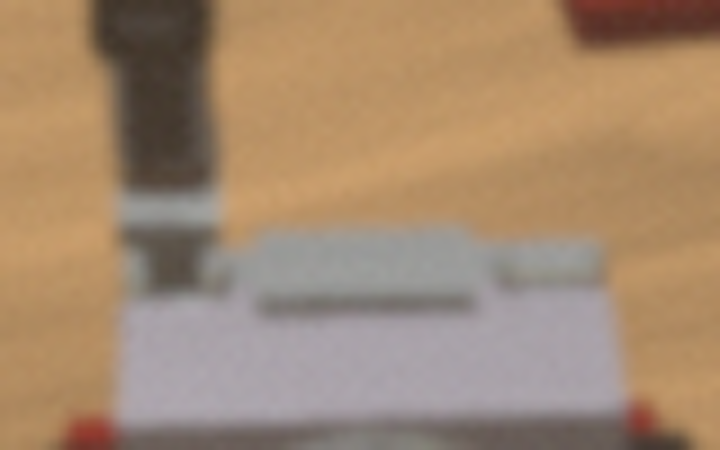

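The blade at (172,265) is in front of the cover and inside the gap, with no contact force. Pushing part-way, following the taper.

Call:
{"method": "carry_out", "body": {
  "steps": [0,0,0.2,0,0,0,-1,0,-0.03,0.2,0,0,0,-1,0,-0.03,0.2,0,0,0,-1,0,0,0,0,0,0,-1]
}}

```text
time_s: 12.0
eef_pos: [528.6, -50.1, 139.5]
ee_rot: [0.0, 0.804, 0.594, 0.0]
force: [0.3, -0.1, 2.2]
grip_width: 0.247
```

```bash
python3 -c "
from h import *
st()"
```

```text
t 12.0 tcp [528.6 -50.1 139.5] yawy -0.2987 z [ 7.e-04 -1.e-04 -1.e+00] F [ 0.3 -0.1  2.2] M [-0.05  0.09 -0.  ] g 0.247
```

Call:
{"method": "carry_out", "body": {
  "steps": [0,-0.03,0.2,0,0,0,-1,0,-0.03,0.2,0,0,0,-1,0,0,0,0,0,0,-1]
}}

```text
time_s: 12.25
eef_pos: [528.0, -49.8, 135.7]
ee_rot: [0.0, 0.804, 0.594, 0.0]
force: [-0.9, 0.4, 4.3]
grip_width: 0.245
```

```bash
python3 -c "
from h import *
st()
im=cams.capture('scene'); cv2.imwrite('pics/s10.png',cv2.resize(im[165:215,215:295,::-1],None,fx=9,fy=9,interpolation=cv2.INTER_CUBIC))
"
```

```text
t 12.25 tcp [528.  -49.8 135.7] yawy -0.2986 z [ 8.e-04 -1.e-04 -1.e+00] F [-0.9  0.4  4.3] M [ 0.05  0.2  -0.02] g 0.245
```

View pics/s10.png

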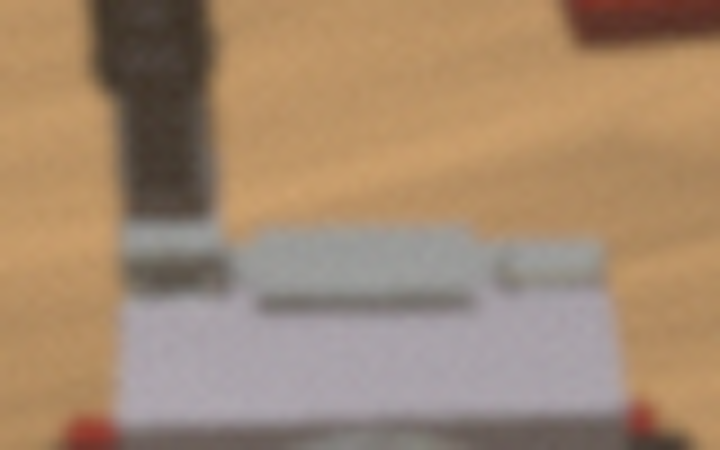

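Vertical force is 4 N and sideways force about 0, so the wedging is balanced. The depth is about 16 mm. One more small push, then I'll pull out.

Call:
{"method": "carry_out", "body": {
  "steps": [0,-0.02,0.15,0,0,0,-1,0,0,0,0,0,0,-1,0,0,-0.5,0,0,0,-1,0,0,-1,0,0,0,-1,0,0,-2,0,0,0,-1,0,0,-1,0,0,0,-1,0,0,0,0,0,0,-1]
}}

```text
time_s: 12.88
eef_pos: [528.7, -50.0, 181.3]
ee_rot: [0.002, 0.804, 0.594, 0.001]
force: [0.6, 1.1, -1.2]
grip_width: 0.245
```

```bash
python3 -c "
from h import *
togo([528.9+27.1,-50.1+87.9,176],-0.2993)
for n,(x0,y0,x1,y1) in dict(scene=(215,165,295,215),top=(235,125,325,195)).items():
    im=cams.capture(n); np.save('pics/%s11.npy'%n,im);k=9 if n=='scene' else 8
    cv2.imwrite('pics/%s11.png'%n,cv2.resize(im[y0:y1,x0:x1,::-1],None,fx=k,fy=k,interpolation=cv2.INTER_CUBIC))
"
```

```text
t 12.88 tcp [528.7 -50.  181.3] yawy -0.2986 z [ 0.0043 -0.0012 -1.    ] F [ 0.6  1.1 -1.2] M [ 0.02 -0.    0.06] g 0.245
shift cm [9.2  0.03 0.53]
rot u [ 0.051 -0.002  0.008]
```

View pics/scene11.png

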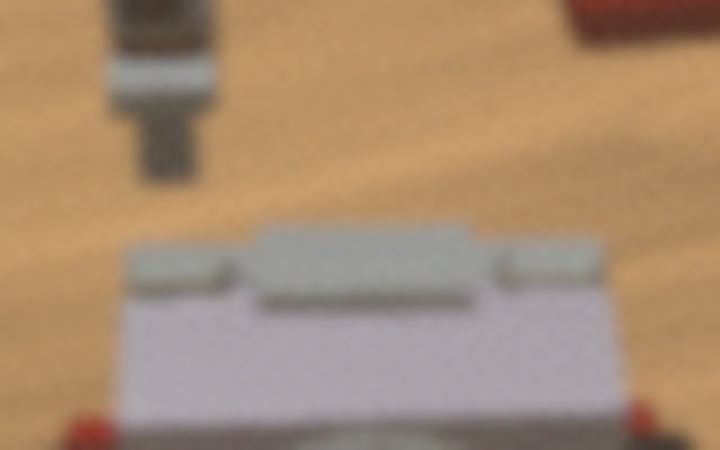

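View pics/top11.png

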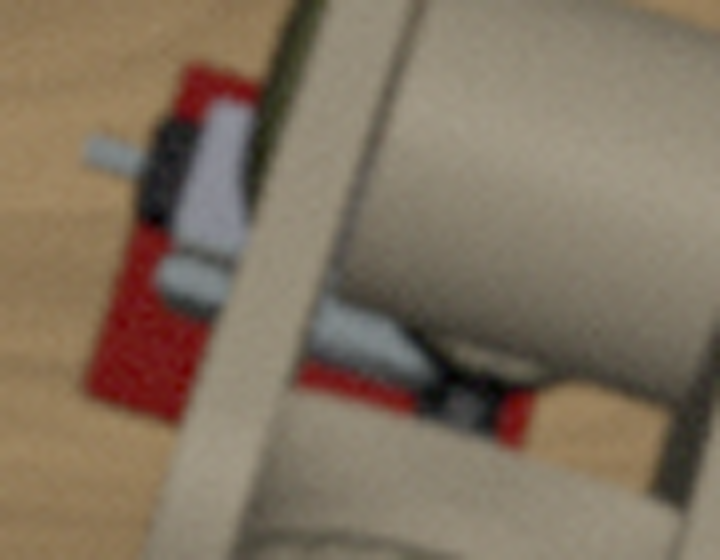

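The cover's right end has moved back: its rear edge is at (150,244), up from 257. The left end is unchanged at (550,242). Moving to the left notch.

Call:
{"method": "carry_out", "body": {
  "steps": [1.5,0,0,-0.05,0,0,-1,2,0,0,0,0,0,-1,2,0,0,0,0,0,-1,2,0,0,0,0,0,-1,1.5,0,0,0,0,0,-1,0.2,0.03,0.5,0,0,0,-1,0,0,1,0,0,0,-1,0,0,0.7,0,0,0,-1,0,0,0,0,0,0,-1,0,0,0,0,0,0,-1]
}}

```text
time_s: 13.82
eef_pos: [554.7, 37.3, 155.9]
ee_rot: [0.001, 0.805, 0.594, 0.001]
force: [0.1, 0.4, -1.3]
grip_width: 0.249
```

```bash
python3 -c "
from h import *
togo([528.9+27.1,-50.1+87.9,146],-0.2993)
im=cams.capture('scene'); cv2.imwrite('pics/s12.png',cv2.resize(im[165:215,215:295,::-1],None,fx=9,fy=9,interpolation=cv2.INTER_CUBIC))
"
```

```text
t 13.82 tcp [554.7  37.3 155.9] yawy -0.2997 z [ 2.4e-03 -9.0e-04 -1.0e+00] F [ 0.1  0.4 -1.3] M [-0.02  0.05  0.  ] g 0.249
shift cm [0.08 0.11 0.99]
rot u [ 0.029  0.002 -0.004]
```

View pics/s12.png

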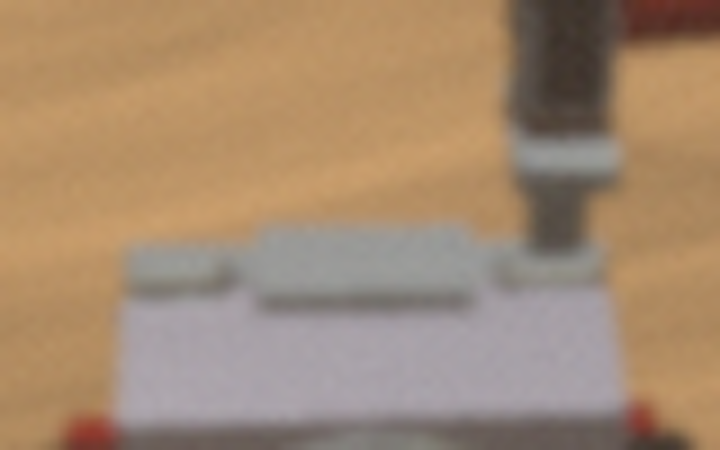

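Call:
{"method": "carry_out", "body": {
  "steps": [0,0.12,0,0,0,0,-1,0,0,0.4,0,0,0,-1,0,0,0.4,0,0,0,-1,0,0,0.2,0,0,0,-1,0,0,0,0,0,0,-1]
}}

```text
time_s: 14.28
eef_pos: [556.2, 37.7, 146.2]
ee_rot: [0.001, 0.804, 0.594, 0.001]
force: [-0.6, -0.9, -1.3]
grip_width: 0.247
```

```bash
python3 -c "
from h import *
togo([528.9+27.1,-50.1+87.9,146],-0.2993)
im=cams.capture('scene'); cv2.imwrite('pics/s13.png',cv2.resize(im[165:215,215:295,::-1],None,fx=9,fy=9,interpolation=cv2.INTER_CUBIC))
"
```

```text
t 14.28 tcp [556.2  37.7 146.2] yawy -0.2987 z [ 0.0036 -0.001  -1.    ] F [-0.6 -0.9 -1.3] M [-0.   -0.02 -0.02] g 0.247
shift cm [ 0.01 -0.02  0.02]
rot u [ 0.042 -0.001  0.006]
```

View pics/s13.png

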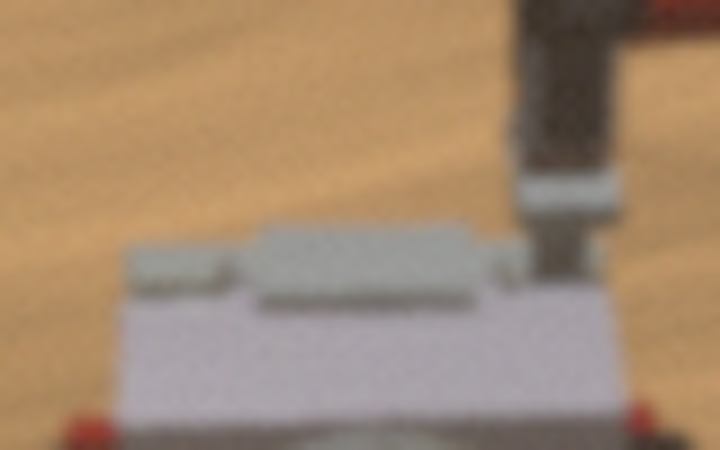

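Call:
{"method": "carry_out", "body": {
  "steps": [0,0,0.2,0,0,0,-1,0,0,0.2,0,0,0,-1,0,-0.03,0.2,0,0,0,-1,0,-0.03,0.2,0,0,0,-1,0,-0.03,0.2,0,0,0,-1,0,0,0,0,0,0,-1]
}}

```text
time_s: 14.83
eef_pos: [555.9, 38.0, 137.1]
ee_rot: [0.002, 0.804, 0.594, 0.002]
force: [1.6, -0.1, 2.6]
grip_width: 0.252
```

```bash
python3 -c "
from h import *
st()"
```

```text
t 14.83 tcp [555.9  38.  137.1] yawy -0.2987 z [ 0.0056 -0.0012 -1.    ] F [ 1.6 -0.1  2.6] M [-0.02 -0.21  0.03] g 0.252
```

Call:
{"method": "carry_out", "body": {
  "steps": [0,-0.03,0.2,0,0,0,-1,0,-0.03,0.2,0,0,0,-1,0,0,0,0,0,0,-1]
}}

```text
time_s: 15.08
eef_pos: [555.3, 38.1, 133.1]
ee_rot: [0.002, 0.804, 0.594, 0.002]
force: [1.9, 0.4, 3.6]
grip_width: 0.245
```

```bash
python3 -c "
from h import *
st()
im=cams.capture('scene'); cv2.imwrite('pics/s14.png',cv2.resize(im[165:215,215:295,::-1],None,fx=9,fy=9,interpolation=cv2.INTER_CUBIC))
"
```

```text
t 15.08 tcp [555.3  38.1 133.1] yawy -0.2987 z [ 0.0054 -0.0011 -1.    ] F [1.9 0.4 3.6] M [ 0.03 -0.28  0.  ] g 0.245
```

View pics/s14.png

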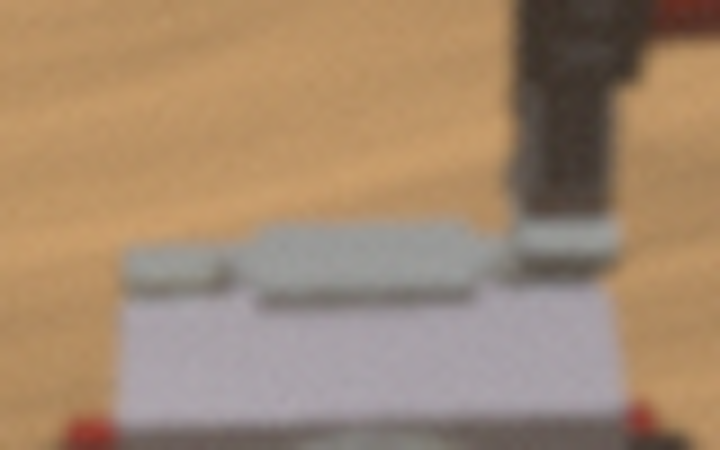

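Call:
{"method": "carry_out", "body": {
  "steps": [0,-0.03,0.2,0,0,0,-1,0,-0.03,0.2,0,0,0,-1,0,-0.03,0.2,0,0,0,-1,0,0,0,0,0,0,-1]
}}

```text
time_s: 15.47
eef_pos: [554.4, 38.4, 126.9]
ee_rot: [0.002, 0.804, 0.594, 0.002]
force: [1.9, -0.0, 3.3]
grip_width: 0.246
```

```bash
python3 -c "
from h import *
st()"
```

```text
t 15.47 tcp [554.4  38.4 126.9] yawy -0.2986 z [ 0.0051 -0.0011 -1.    ] F [ 1.9 -0.   3.3] M [ 0.04 -0.3  -0.02] g 0.246
```

Call:
{"method": "carry_out", "body": {
  "steps": [0,0,-0.5,0,0,0,-1,0,0,-1,0,0,0,-1,0,0,-2,0,0,0,-1,0,0,-1.5,0,0,0,-1,-1.5,0,0,0,0,0,-1,-2,0,0,0,0,0,-1,-2,0,0,0,0,0,-1,-2,0,0,0,0,0,-1,-1.5,0,0,0,0,0,-1,0,0,0,0,0,0,-1,0,0,0,0,0,0,-1]
}}

```text
time_s: 16.38
eef_pos: [527.2, -47.7, 177.2]
ee_rot: [0.001, 0.805, 0.594, 0.001]
force: [0.2, -0.8, -0.2]
grip_width: 0.249
```

```bash
python3 -c "
from h import *
togo([528.3,-50,146],-0.2993)
im=cams.capture('scene'); cv2.imwrite('pics/s15.png',cv2.resize(im[165:215,215:295,::-1],None,fx=9,fy=9,interpolation=cv2.INTER_CUBIC))
"
```

```text
t 16.38 tcp [527.2 -47.7 177.2] yawy -0.2999 z [ 3.8e-03 -7.0e-04 -1.0e+00] F [ 0.2 -0.8 -0.2] M [-0.04  0.09  0.03] g 0.249
shift cm [-0.19  0.16  3.12]
rot u [ 0.044 -0.005 -0.007]
```

View pics/s15.png

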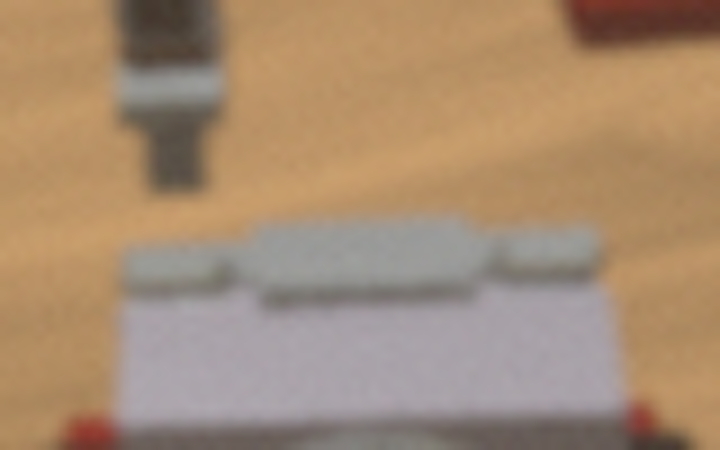

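Call:
{"method": "carry_out", "body": {
  "steps": [-0.2,0,0,-0.04,0,0,-1,0,0,1,0,0,0,-1,0,0,1.5,0,0,0,-1,0,0,0.8,0,0,0,-1,0,0,0.6,0,0,0,-1,0,0,0,0,0,0,-1,0,0,0,0,0,0,-1]
}}

```text
time_s: 17.02
eef_pos: [527.2, -49.4, 137.7]
ee_rot: [0.003, 0.804, 0.594, 0.002]
force: [0.9, 0.4, -1.1]
grip_width: 0.245
```

```bash
python3 -c "
from h import *
togo([527.3,-49.7,136],-0.2993)
im=cams.capture('scene'); cv2.imwrite('pics/s16.png',cv2.resize(im[165:215,215:295,::-1],None,fx=9,fy=9,interpolation=cv2.INTER_CUBIC))
"
```

```text
t 17.02 tcp [527.2 -49.4 137.7] yawy -0.2985 z [ 0.0071 -0.0019 -1.    ] F [ 0.9  0.4 -1.1] M [-0.04 -0.09 -0.01] g 0.245
shift cm [-0.02  0.02  0.17]
rot u [ 0.084 -0.003  0.009]
```

View pics/s16.png

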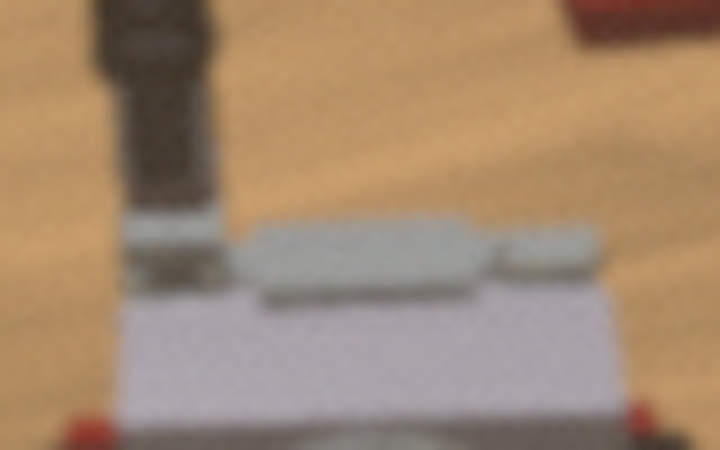

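Call:
{"method": "carry_out", "body": {
  "steps": [0,0,0.2,0.08,0,0,-1,0,-0.03,0.2,0,0,0,-1,0,-0.03,0.2,0,0,0,-1,0,-0.03,0.2,0,0,0,-1,0,0,0,0,0,0,-1]
}}

```text
time_s: 17.48
eef_pos: [526.7, -49.5, 129.9]
ee_rot: [0.001, 0.804, 0.594, 0.001]
force: [3.6, -1.2, 1.2]
grip_width: 0.248
```

```bash
python3 -c "
from h import *
st()"
```

```text
t 17.48 tcp [526.7 -49.5 129.9] yawy -0.2987 z [ 2.4e-03 -5.0e-04 -1.0e+00] F [ 3.6 -1.2  1.2] M [-0.36 -0.81  0.03] g 0.248
```

Call:
{"method": "carry_out", "body": {
  "steps": [0,-0.03,0.2,0,0,0,-1,0,-0.03,0.2,0,0,0,-1,0,-0.03,0.1,0,0,0,-1,0,0,0,0,0,0,-1]
}}

```text
time_s: 17.82
eef_pos: [525.3, -49.0, 124.4]
ee_rot: [0.0, 0.804, 0.594, 0.0]
force: [3.6, -2.0, 0.4]
grip_width: 0.246
```

```bash
python3 -c "
from h import *
st()
im=cams.capture('scene'); cv2.imwrite('pics/s17.png',cv2.resize(im[165:215,215:295,::-1],None,fx=9,fy=9,interpolation=cv2.INTER_CUBIC))
"
```

```text
t 17.82 tcp [525.3 -49.  124.4] yawy -0.2988 z [ 5.e-04  1.e-04 -1.e+00] F [ 3.6 -2.   0.4] M [-0.33 -0.8  -0.03] g 0.246
```

View pics/s17.png

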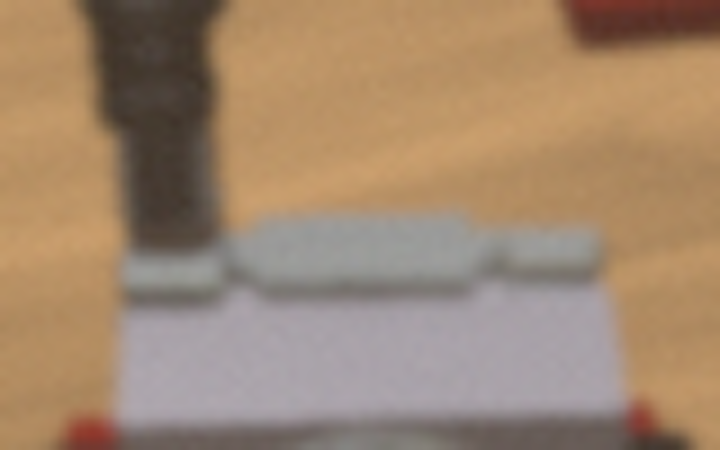

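Force is 4 N along clock +x, so the wedge is carrying the cover alone. The right end should now be about 6–6.5 mm open. Back out and return to the left notch.

Call:
{"method": "carry_out", "body": {
  "steps": [0,0.05,-0.5,0,0,0,-1,0,0,-1,0,0,0,-1,0,0,-2,0,0,0,-1,0,0,-1.5,0,0,0,-1,0,0,0,0,0,0,-1,1.5,0,0,0,0,0,-1,2,0,0,0,0,0,-1,2,0,0,0,0,0,-1,2,0,0,0,0,0,-1,1.5,0,0,0,0,0,-1,0,0,0,0,0,0,-1,0,0,0,0,0,0,-1]
}}

```text
time_s: 18.87
eef_pos: [551.7, 37.3, 174.0]
ee_rot: [-0.0, 0.804, 0.595, -0.001]
force: [-0.8, -0.4, -1.9]
grip_width: 0.247
```

```bash
python3 -c "
from h import *
togo([553.9,38.4,136],-0.2993)
im=cams.capture('scene'); np.save('pics/s18.npy',im);cv2.imwrite('pics/s18.png',cv2.resize(im[165:215,215:295,::-1],None,fx=9,fy=9,interpolation=cv2.INTER_CUBIC))
# rear edge rows of cover ends: profile columns, compare with s0
s0=np.load('pics/scene0.npy').astype(float)
"
```

```text
t 18.87 tcp [551.7  37.3 174. ] yawy -0.2973 z [-1.4e-03  1.0e-04 -1.0e+00] F [-0.8 -0.4 -1.9] M [ 0.02 -0.04  0.04] g 0.247
shift cm [0.18 0.19 3.8 ]
rot u [-0.016  0.003  0.023]
```

View pics/s18.png

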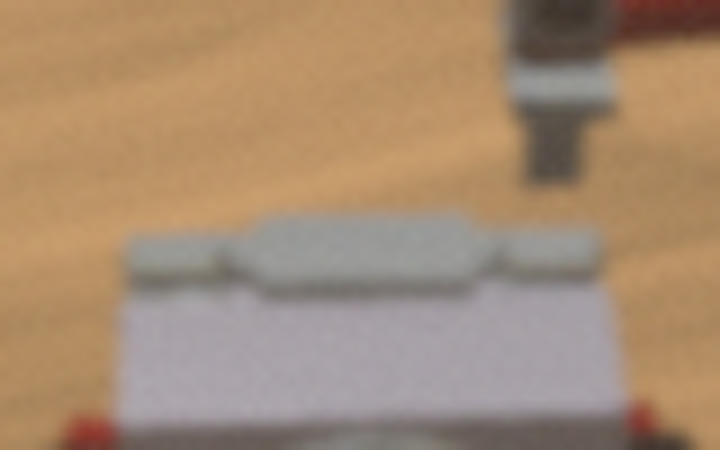

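```bash
cat > meas.py <<'E'
from h import *
def edge(im,c0,c1,r0=184,r1=200):
    # wood->cover upper edge: blue minus red contrast rises
    p=(im[...,2].astype(float)-im[...,0])[r0:r1,c0:c1].mean(1); p=cv2.GaussianBlur(p.reshape(-1,1),(1,3),0.6).ravel()
    lo,hi=p[:3].mean(),p.max(); h=(lo+hi)/2; i=int(np.argmax(p>h)); return r0+i-1+(h-p[i-1])/(p[i]-p[i-1])
def both(im): return [round(float(edge(im,231,238)),2),round(float(edge(im,272,280)),2)]
E
python3 -c "
from meas import *
a=both(np.load('pics/scene0.npy'));b=both(np.load('pics/s18.npy'));print(a,b)
c=np.array([542.7,-8.,0]);ex=np.array([.9556,-.2946,0]);ey=np.array([.2946,.9556,0])
for y in(-46,46):
  v=[proj('scene',c+x*ex+y*ey+[0,0,100])[0] for x in (-15,-20,-25)];print(v, 'px/mm',(v[0]-v[2])[1]/10)
"
```

```text
[192.25, 191.11] [190.52, 190.32]
[array([233.54614539, 192.2440255 ]), array([233.56173133, 190.86743824]), array([233.57720578, 189.50517694])] px/mm 0.2738848565337406
[array([275.4857591 , 190.89083218]), array([275.28293495, 189.5273419 ]), array([275.08217607, 188.17797584])] px/mm 0.2712856330137612
```

```bash
python3 -c "
from meas import *
for f in('scene0','s18'):
  im=np.load('pics/%s.npy'%f)
  d=(im[...,2].astype(float)-im[...,0])
  print(f,'R',d[184:200,231:238].mean(1).round(0),'L',d[184:200,279:282].mean(1).round(0), d[184:200,270:273].mean(1).round(0))
"
```

```text
scene0 R [-86. -86. -87. -88. -90. -91. -90. -80. -53. -19.  -5.  -7. -12. -11.
  -4.  -1.] L [-78. -79. -77. -78. -79. -78. -70. -48. -23. -13. -16. -20. -17.  -7.
  -3.  -1.] [-79. -80. -81. -81. -79. -80. -74. -49. -16.  -4.  -7. -12.  -9.  -4.
  -1.   0.]
s18 R [-86. -87. -87. -89. -90. -87. -64. -26.  -5.  -6. -11. -15. -11.  -5.
  -2.  -1.] L [-64. -71. -75. -78. -77. -64. -40. -20. -14. -17. -23. -25. -17.  -6.
  -3.  -1.] [-74. -74. -78. -80. -77. -61. -34. -11.  -4.  -8. -12.  -9.  -3.  -1.
  -0.  -1.]
```

Measured openings are about 6.3 mm on the right and 4.9 mm on the left. I'll take the left end to about 6.5 mm.

Call:
{"method": "carry_out", "body": {
  "steps": [0.17,0.12,0,0,0,0,-1,0,0,1,0,0,0,-1,0,0,1.5,0,0,0,-1,0,0,1,0,0,0,-1,0,0,0.6,0,0,0,-1,0,0,0,0,0,0,-1,0,0,0,0,0,0,-1]
}}

```text
time_s: 19.5
eef_pos: [554.0, 37.9, 133.7]
ee_rot: [0.0, 0.805, 0.594, 0.0]
force: [0.4, 0.0, -1.4]
grip_width: 0.249
```

```bash
python3 -c "
from h import *
togo([552.7,38.8,123.6],-0.2993)
im=cams.capture('scene'); cv2.imwrite('pics/s19.png',cv2.resize(im[165:215,215:295,::-1],None,fx=9,fy=9,interpolation=cv2.INTER_CUBIC))
"
```

```text
t 19.5 tcp [554.   37.9 133.7] yawy -0.299 z [ 2.e-04  1.e-04 -1.e+00] F [ 0.4  0.  -1.4] M [0.01 0.01 0.02] g 0.249
shift cm [ 0.05 -0.15  1.01]
rot u [ 0.002 -0.002  0.004]
```

View pics/s19.png

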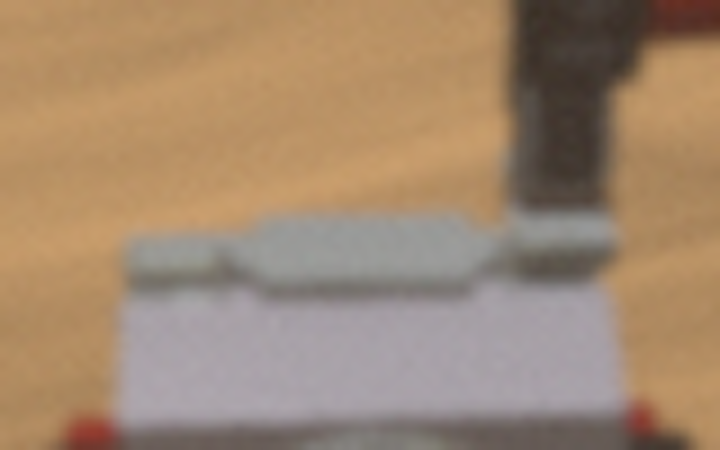

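Call:
{"method": "carry_out", "body": {
  "steps": [0,-0.03,0.2,0,0,0,-1,0,-0.03,0.2,0,0,0,-1,0,-0.03,0.2,0,0,0,-1,0,-0.03,0.2,0,0,0,-1,0,-0.03,0.2,0,0,0,-1,0,-0.03,0,0,0,0,-1,0,0,0,0,0,0,-1]
}}

```text
time_s: 20.13
eef_pos: [552.5, 38.5, 123.9]
ee_rot: [0.001, 0.804, 0.594, 0.0]
force: [3.4, -1.3, 0.9]
grip_width: 0.246
```

```bash
python3 -c "
from h import *
togo([552.7,38.8,123.6],-0.2993)"
```

```text
t 20.13 tcp [552.5  38.5 123.9] yawy -0.2987 z [ 1.4e-03 -2.0e-04 -1.0e+00] F [ 3.4 -1.3  0.9] M [-0.28 -0.7  -0.01] g 0.246
shift cm [0.03 0.01 0.03]
rot u [ 0.016 -0.002  0.007]
```

Call:
{"method": "carry_out", "body": {
  "steps": [0,0.05,-0.5,0,0,0,-1,0,0,-1,0,0,0,-1,0,0,-2,0,0,0,-1,0,0,-2.5,0,0,0,-1,0,0,-2,0,0,0,-1,0,0,0,0,0,0,-1,0,0,0,0,0,0,-1]
}}

```text
time_s: 20.72
eef_pos: [552.4, 38.7, 204.5]
ee_rot: [0.0, 0.804, 0.594, 0.0]
force: [0.7, -0.4, -2.3]
grip_width: 0.242
```

```bash
python3 -c "
from meas import *
togo([467.4,-283.9,199],-0.0309)
im=cams.capture('scene'); np.save('pics/s20.npy',im);cv2.imwrite('pics/s20.png',cv2.resize(im[165:215,215:295,::-1],None,fx=9,fy=9,interpolation=cv2.INTER_CUBIC))
print(both(np.load('pics/scene0.npy')),both(im))
d=(im[...,2].astype(float)-im[...,0])
print('R',d[184:200,231:238].mean(1).round(0),'L',d[184:200,279:282].mean(1).round(0), d[184:200,270:273].mean(1).round(0))
"
```

```text
t 20.72 tcp [552.4  38.7 204.5] yawy -0.2985 z [ 1.1e-03  1.0e-04 -1.0e+00] F [ 0.7 -0.4 -2.3] M [ 0.    0.01 -0.  ] g 0.242
shift cm [-33.33   1.36   0.53]
rot u [ 1.200e-02 -3.000e-03 -3.067e+00]
[192.25, 191.11] [190.49, 189.1]
R [-86. -87. -87. -88. -90. -86. -62. -25.  -6.  -5. -11. -15. -11.  -5.
  -2.  -2.] L [-79. -79. -78. -77. -70. -50. -28. -21. -20. -26. -30. -29. -19.  -8.
  -3.  -1.] [-79. -79. -81. -81. -74. -49. -16.  -4.  -7. -13. -13.  -9.  -4.  -2.
  -1.  -1.]
```

View pics/s20.png

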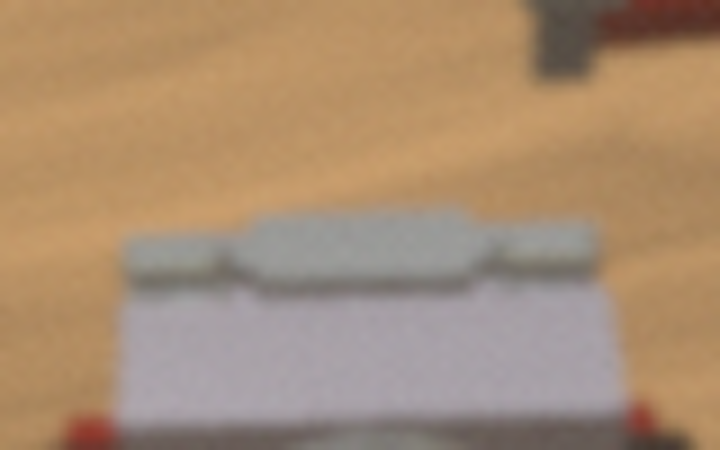

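Final openings by image are about 6.4 mm right and 7.4 mm left. They are even to about 1 mm and both above 5 mm. Returning the wedge to the rack.

Call:
{"method": "carry_out", "body": {
  "steps": [-1.5,0,0,0,0,0,-1,-2.4,0.1,0,0,0,0,-1,-2.4,0.1,0,0,0,0,-1,-2.4,0.1,0,0,0,0,-1,-2.4,0.1,0,0,0,0,-1,-2.4,0.1,0,0,0,0,-1,-2.4,0.1,0,0,0,0,-1,-2.4,0.1,0,0,0,0,-1,-2.4,0.1,0,0,0,0,-1,-2.4,0.1,0,0,0,0,-1,-2.4,0.1,0,0,0,0,-1,-2.4,0.1,0,0,0,0,-1,-2.4,0.1,0,0,0,0,-1,-2.4,0.1,0,0,0,0,-1,0,0,0,0,0,-1,-1,0,0,0,0,0,-1,-1,0,0,0,0,0,-1.07,-1,0,0,0,0,0,0,-1,0,0,0,0,0,0,-1]
}}

```text
time_s: 22.35
eef_pos: [468.5, -277.4, 202.6]
ee_rot: [-0.001, 0.719, 0.695, 0.0]
force: [0.4, 0.1, -0.5]
grip_width: 0.25
```

```bash
python3 -c "
from meas import *
togo([468.9,-283.9,199],-0.0309)
"
```

```text
t 22.35 tcp [ 468.5 -277.4  202.6] yawy -0.0334 z [-0.0011  0.0018 -1.    ] F [ 0.4  0.1 -0.5] M [-0.05 -0.02 -0.03] g 0.25
shift cm [-0.65  0.06  0.36]
rot u [-0.013 -0.02  -0.029]
```

Call:
{"method": "carry_out", "body": {
  "steps": [-0.65,0.05,0,0,0,0,-1,0,0,1.5,0,0,0,-1,0,0,2,0,0,0,-1,0,0,2,0,0,0,-1,0,0,1.5,0,0,0,-1,0,0,0.7,0,0,0,-1,0,0,0,0,0,0,-1,0,0,0,0,0,0,-1]
}}

```text
time_s: 23.02
eef_pos: [469.4, -284.7, 127.1]
ee_rot: [0.0, 0.718, 0.696, 0.0]
force: [0.1, -0.4, -0.8]
grip_width: 0.249
```

```bash
python3 -c "
from meas import *
togo([468.9,-283.9,122],-0.0309)
im=cams.capture('scene');cv2.imwrite('pics/s21.png',cv2.resize(im[150:250,70:170,::-1],None,fx=6,fy=6,interpolation=cv2.INTER_CUBIC))
f=lambda X:((proj('scene',X)-[70,150]+.42)*6).round(0)
print(f([469,-284,72]))
"
```

```text
t 23.02 tcp [ 469.4 -284.7  127.1] yawy -0.0316 z [ 1.e-03 -2.e-04 -1.e+00] F [ 0.1 -0.4 -0.8] M [0.02 0.02 0.01] g 0.249
shift cm [ 0.08 -0.06  0.51]
rot u [ 0.011  0.002 -0.008]
[[326. 382.]]
```

View pics/s21.png

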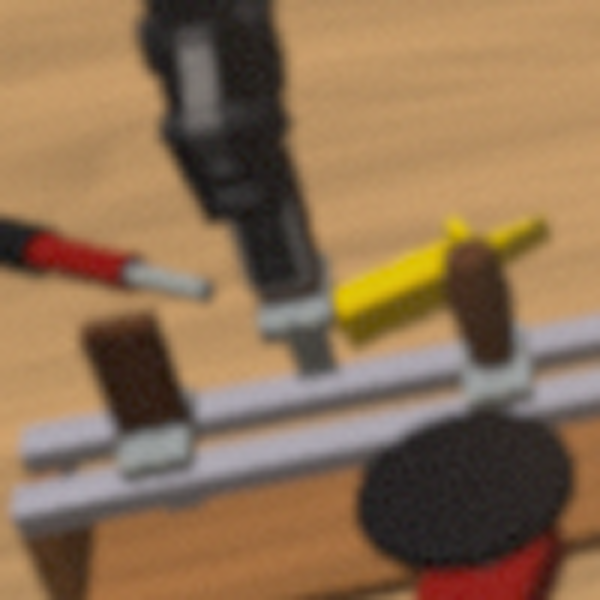

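The tip is at (320,370), and moving straight down takes it into the slot at about (330,404). Lowering.

Call:
{"method": "carry_out", "body": {
  "steps": [0.05,-0.05,0.5,0,0,0,-1,0,0,0.8,0,0,0,-1,0,0,0.8,0,0,0,-1,0,0,0.4,0,0,0,-1,0,0,0,0,0,0,-1]
}}

```text
time_s: 23.48
eef_pos: [468.4, -283.4, 100.4]
ee_rot: [-0.001, 0.718, 0.696, 0.0]
force: [-0.6, 0.4, -0.6]
grip_width: 0.248
```

```bash
python3 -c "
from meas import *
st()"
```

```text
t 23.48 tcp [ 468.4 -283.4  100.4] yawy -0.0308 z [-9.0e-04  1.5e-03 -1.0e+00] F [-0.6  0.4 -0.6] M [-0.03  0.01 -0.03] g 0.248
```

Call:
{"method": "carry_out", "body": {
  "steps": [0,0,0.5,0,0,0,-1,0,0,0.5,0,0,0,-1,0,0,0.5,0,0,0,-1,0,0,0.3,0,0,0,-1,0,0,0,0,0,0,-1,0,0,0,0,0,0,-1]
}}

```text
time_s: 23.98
eef_pos: [468.8, -283.8, 83.6]
ee_rot: [0.0, 0.718, 0.696, 0.0]
force: [-0.3, -0.2, -0.9]
grip_width: 0.247
```

```bash
python3 -c "
from meas import *
st()
im=cams.capture('scene');cv2.imwrite('pics/s22.png',cv2.resize(im[150:250,70:170,::-1],None,fx=6,fy=6,interpolation=cv2.INTER_CUBIC))"
```

```text
t 23.98 tcp [ 468.8 -283.8   83.6] yawy -0.0307 z [ 6.e-04  2.e-04 -1.e+00] F [-0.3 -0.2 -0.9] M [-0.02  0.   -0.01] g 0.247
```

View pics/s22.png

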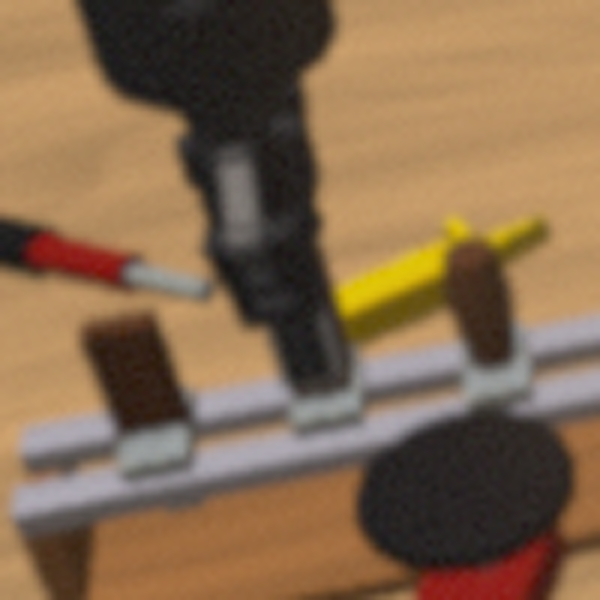

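Nearly seated and no contact force yet. Lower until the rails carry the flange.

Call:
{"method": "carry_out", "body": {
  "steps": [0,0,0.2,0,0,0,-1,0,0,0.1,0,0,0,-1,0,0,0.1,0,0,0,-1,0,0,0,0,0,0,-1,0,0,0,0,0,0,-1]
}}

```text
time_s: 24.45
eef_pos: [468.8, -283.9, 79.7]
ee_rot: [0.0, 0.718, 0.696, 0.0]
force: [0.4, -0.1, -1.4]
grip_width: 0.246
```

```bash
python3 -c "
from meas import *
st()"
```

```text
t 24.45 tcp [ 468.8 -283.9   79.7] yawy -0.0308 z [ 9.e-04 -0.e+00 -1.e+00] F [ 0.4 -0.1 -1.4] M [ 0.02 -0.03 -0.01] g 0.246
```

Call:
{"method": "carry_out", "body": {
  "steps": [0,0,0.1,0,0,0,-1,0,0,0,0,0,0,-1,0,0,0,0,0,0,-1]
}}

```text
time_s: 24.7
eef_pos: [468.9, -283.9, 79.6]
ee_rot: [0.0, 0.718, 0.696, 0.0]
force: [-4.3, 1.9, 8.3]
grip_width: 0.249
```

```bash
python3 -c "
from meas import *
st()
im=cams.capture('scene');cv2.imwrite('pics/s23.png',cv2.resize(im[150:250,70:170,::-1],None,fx=6,fy=6,interpolation=cv2.INTER_CUBIC))"
```

```text
t 24.7 tcp [ 468.9 -283.9   79.6] yawy -0.0306 z [ 1.e-03 -4.e-04 -1.e+00] F [-4.3  1.9  8.3] M [ 0.41  0.58 -0.01] g 0.249
```

View pics/s23.png

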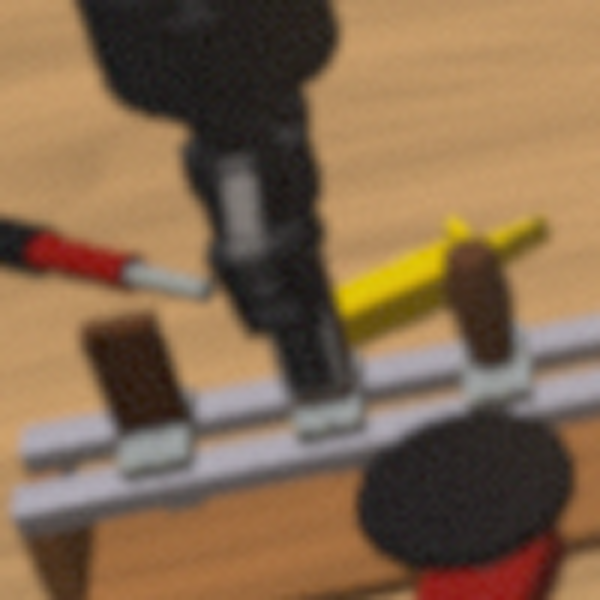

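The flange is seated at z 79.6, the same as at pick-up, with 8 N on it. Opening, then rising straight up.

Call:
{"method": "carry_out", "body": {
  "steps": [0,0,0,0,0,0,0,0,0,0,0,0,0,0.5,0,0,0,0,0,0,1,0,0,0,0,0,0,1,0,0,0,0,0,0,1,0,0,0,0,0,0,1,0,0,0,0,0,0,1,0,0,0,0,0,0,1]
}}

```text
time_s: 25.42
eef_pos: [468.8, -283.9, 78.7]
ee_rot: [0.0, 0.718, 0.696, 0.0]
force: [-0.3, -0.7, -0.5]
grip_width: 1.0
```

```bash
python3 -c "
from meas import *
st()"
```

```text
t 25.42 tcp [ 468.8 -283.9   78.7] yawy -0.0307 z [ 8.e-04  0.e+00 -1.e+00] F [-0.3 -0.7 -0.5] M [ 0.02  0.07 -0.06] g 1.0
```

Call:
{"method": "carry_out", "body": {
  "steps": [0,0,-0.5,0,0,0,1,0,0,-1,0,0,0,1,0,0,-2,0,0,0,1,0,0,-3,0,0,0,1,0,0,-3,0,0,0,1,0,0,-3,0,0,0,1,0,0,-2,0,0,0,1,0,-2.5,0,0,0,0,1,0,-2.5,0,0,0,0,1,0,-2.5,0,0,0,0,1,0,-2.5,0,0,0,0,1,-2.5,0,0,0,0,0,1,-2.5,0,0,0,0,0,1,-2.5,0,0,0,0,0,1,-2.5,0,0,0,0,0,1,-2.5,0,0,0,0,0,1,0,0,0,0,0,0,1,0,0,0,0,0,0,1]
}}

```text
time_s: 26.92
eef_pos: [364.6, -406.3, 224.0]
ee_rot: [0.0, 0.718, 0.696, 0.0]
force: [-0.2, 1.0, 0.1]
grip_width: 1.001
```

```bash
python3 -c "
from meas import *
st()
s=cams.capture('scene');t=cams.capture('top');np.save('pics/sF.npy',s);np.save('pics/tF.npy',t)
cv2.imwrite('pics/sF.png',cv2.resize(s[:,:,::-1],(800,600)))
a=cv2.resize(t[125:195,235:325,::-1],None,fx=5,fy=5,interpolation=cv2.INTER_CUBIC);b=cv2.resize(t[165:215,325:425,::-1],None,fx=5,fy=5,interpolation=cv2.INTER_CUBIC)
c=np.zeros((600,500,3),np.uint8);c[:350,:450]=a;c[350:600,:500]=b;cv2.imwrite('pics/tF.png',c)
print(both(np.load('pics/scene0.npy')),both(s))"
```

```text
t 26.92 tcp [ 364.6 -406.3  224. ] yawy -0.032 z [ 1.e-03 -1.e-04 -1.e+00] F [-0.2  1.   0.1] M [ 0.05 -0.03 -0.01] g 1.001
[192.25, 191.11] [190.51, 189.1]
```

View pics/sF.png

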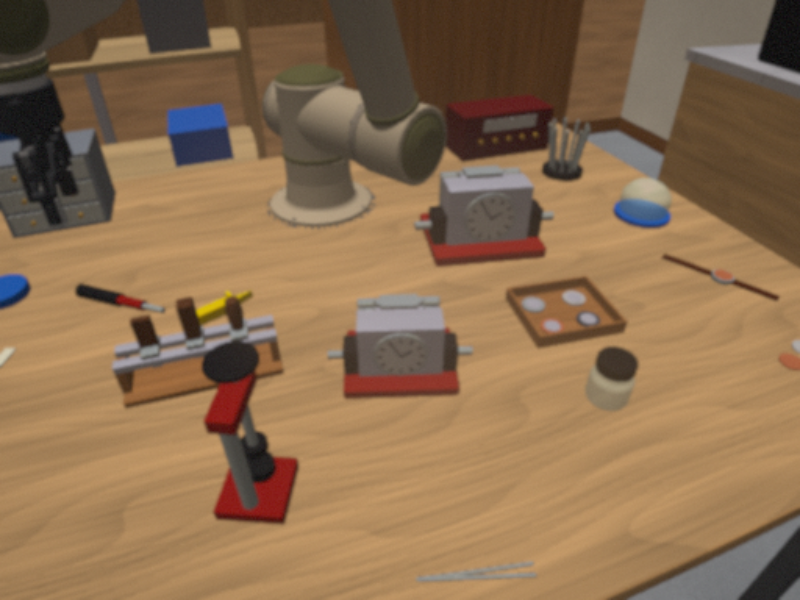

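View pics/tF.png

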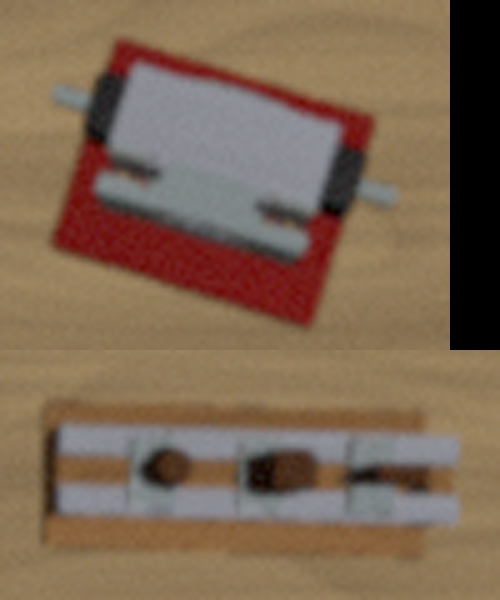

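Everything is back in place: the wedge stands upright in the middle slot at top crop (295,470), and the bystanders look unmoved. One independent check of the openings in the top view before handing in.

```bash
python3 -c "
from meas import *
c=np.array([542.7,-8.,0]);ex=np.array([.9556,-.2946,0]);ey=np.array([.2946,.9556,0])
xs=np.arange(-45,-5,.5)
for f in ('top0','tF'):
  im=np.load('pics/%s.npy'%f).astype(np.float32); r=[]
  for y0 in (46,-46):
    P=0
    for y in np.arange(y0-6,y0+7,2):
      q=proj('top',[c+x*ex+y*ey+[0,0,100] for x in xs]).astype(np.float32)
      P=P+cv2.remap(im,q[:,0].reshape(-1,1),q[:,1].reshape(-1,1),cv2.INTER_LINEAR)[:,0,:].mean(1)
    P=P/7; i=np.argmax(P>(P.min()+P.max())/2 if 0 else P>100 if P.max()>140 else P>P.max()*.7); 
    h=(P[:10].mean()+P.max())/2; i=int(np.argmax(P>h)); r.append(round(float(xs[i-1]+.5*(h-P[i-1])/(P[i]-P[i-1])),2))
  print(f,'L,R cover rear-top edge x',r)
a,b=np.load('pics/top0.npy').astype(int),np.load('pics/tF.npy').astype(int)
d=(abs(a-b).max(2)>45).astype(np.uint8);n,_,s,_=cv2.connectedComponentsWithStats(d);print(s[1:][s[1:,4]>6])
"
```

```text
top0 L,R cover rear-top edge x [-15.86, -16.6]
tF L,R cover rear-top edge x [-23.36, -23.32]
[[ 255  157   12    4   27]
 [ 254  161   42   16  156]
 [ 287  166   10    5   19]
 [ 427  198   85   75 2309]
 [ 492  235   20   44  428]
 [ 190  253  124   90 3185]
 [ 468  255   14   10   26]
 [ 317  262    5    7   13]
 [ 424  271   21   17  140]
 [ 314  273  115  111 1743]
 [ 281  281    5    4   11]
 [ 474  286   38   31  851]
 [ 276  291   22    7   60]
 [ 285  302   24   11   93]
 [ 197  306   13   21   46]
 [ 345  310    5    9   15]
 [   0  316   59   68 2864]
 [ 298  321   18    6   39]
 [ 248  323   11   11   62]
 [ 236  328    9   11   24]
 [ 304  328   19   18  103]
 [ 262  330   51   36  903]
 [  55  333    4    5   14]
 [ 247  337   25   44  646]
 [   0  343    3    6   12]
 [ 314  343   12   10   52]
 [  60  344    5    5   14]
 [  64  345    7    7   11]
 [  50  346    6    5   15]
 [   0  351    3    7   13]
 [  54  352    9    5   26]
 [ 226  352    5    8    8]
 [ 305  358   47   26  382]
 [ 286  368   16    4   32]
 [ 327  379    6    3    8]]
```

The top view gives 7.5 mm left and 6.7 mm right. The scene view gives 7.4 and 6.4, so they agree. Besides the arm, only the cover has changed in the work area. Handing in.

```bash
python3 -c "
from rig import finish_job
print(finish_job())"
```

```text
the job is handed in; nothing more can be done
None
```

I eased the cover open with the square-handled wedge, hung the wedge back in the middle slot of the rack and let go. I handed the job in at about 27 s; it reports no verdict.

- **Easing:** I pushed by turns: right notch part-way, left, right, then left again. By my estimates the two ends never differed by more than about 3 mm.
- **Openings:** the scene camera shows about 7.4 mm left and 6.4 mm right, and the top camera about 7.5 and 6.7 mm. Both ends are over 5 mm and even to about 1 mm.
- **Wedge:** it stands upright, seated at the same height as at pick-up. I set it back about 1.5 mm further along x than where the gripper held it, because the grip had pulled it 2–3 mm.
- **Surroundings:** comparing the top view before and after shows no movement of the other tools, tray or jar. The gripper is open and clear, touching nothing, and forces during the wedging stayed around 4–5 N.
- **Disagreement on the way:** my first camera estimate of the clock disagreed by a few mm with the wedge as seen in the gripper. I cleared this up by tilting the wedge into view of both cameras, then nudging the first entry about 2 mm by eye.

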